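# Return a faulty rail module

## Task

Pull the faulty module, the one with the red lamp, straight up off its rail against the two sprung catches, leaving the two green-lamp modules clipped on, and stand it gently upright, released, on the blue mat. Then take it again by its two narrow end faces (the orange end and the opposite one) and feed it upright, orange end downhill, into the open top of the sloping chute, so that it slides down under the bars to the stop at the bottom. Never tip it over and do not disturb the other things on the bench.

Things in the scene. Friction and masses are not known exactly. Their poses are not given: they have to be found in the camera images.
- faulty: The module to move: black, RED lamp on top. Case 56 mm long (x), 36 wide (y), 60 tall; origin at centre of underside, z up. +x end has an orange terminal block, pointing away from the robot at first. On both ends a bead of 4 mm radius sticks out 4 mm, centred 8 mm above the underside (64 mm long there). 0.2 to 0.3 kg. Starts clipped on one of the rail's three places, long side across the rail.
- faulty_orange_end (a point): Point at the faulty module's orange end, level with the bead's front: 32 mm along its +x from its origin and 30 mm above its underside.
- good_a: A healthy module, like the faulty one in size, origin and axes but with a GREEN lamp. Clipped on the rail; must stay there. 40 mm is free between neighbouring modules.
- good_b: The second healthy module with a GREEN lamp; same size, origin and axes. Clipped on the rail; must stay there.
- rail: Rail unit, fixed: grey base 140 (x) x 260 mm (y), steel rail along y, its top 25 mm above the bench: modules stand on it, tops at 85 mm. Three places, y = -76, 0, +76 mm. Both sides: grey cable trunking 27 mm wide, inner faces 41 mm from the middle, top 79 mm high; it walls in the modules' ends, so only their broad sides can be gripped. Origin under the centre; +x away from the robot.
- rail_catches (a point): Middle of the rail, 40 mm above the bench: the height of the yellow sprung catches that stick in from the trunking, one over each end bead of every module. A straight upward pull of about 10 to 20 N over the first 6 mm overcomes them; after that the module is free.
- mat: Blue antistatic mat, 130 x 130 mm, 4 mm thick, fixed. Origin at the centre of its underside on the bench: its top is 4 mm higher.
- lane: Sloping lane of the chute, fixed. x runs downhill along its floor (20 degrees below level), y across, z square off the floor. Origin on the floor's middle line at the feeding place, about 66 mm above the bench. Slick floor from x = -47 to 142 mm. Clear walls 56 mm tall, 4 thick, 42 apart inside from x = 8 mm on downhill, flaring to 54 at the open top end (x = -42). A module let go at the origin slides down.
- lane_stop (a point): Point on the uphill face of the orange stop plate (50 mm tall), on the middle line, 30 mm above the lane's floor (x = 142 mm of the lane). The module's orange-end point comes here when it is home. Two steel bars 8 mm wide cross over the lane at x = 95 and 130 mm, undersides 68 mm above the floor, so the lower part cannot be loaded from above.
- chute: Stand of the chute, fixed: white base plate 215 x 80 mm. Origin under its centre on the bench, x towards the low end. The feeding place is 46 mm uphill of it.
- screwdriver: Bystander: a screwdriver 170 mm long lying on the bench between robot and mat. Leave it alone.
- cleaner: Bystander: a bottle of cleaner, 56 mm in diameter, 160 mm tall, standing beyond the mat. Origin under its centre. Leave it alone.
- mouse: Bystander: a white computer mouse, 105 x 58 x 30 mm, on the bench near the robot. Leave it alone.
- multimeter: Bystander: a yellow multimeter lying flat, 180 x 85 x 35 mm, to the right beyond the chute. Leave it alone.
- mug: Bystander: a white mug 76 mm in diameter, 90 mm tall, standing near the robot on the rail's side. Leave it alone.
There are look-alikes about, which are no part of the job. What is shaped like the faulty but pink or white is not meant.

How it is judged:
By the outcome, as a careful person would: the job done as asked, in the order asked, and still so for the second after the job is handed in, with the robot touching nothing.
It also fails if it takes over 61 s, if anything falls off the work surface, if the arm or the gripper's body presses on something with over 40 N, if the wrist force passes 120 N, or if a joint passes its speed limit or range.

## Robot

A 6-joint arm with a two-finger parallel gripper is mounted at the origin on the work surface. World frame = base frame: x ahead of the robot, y to its left, z up, the work surface at z = 0. Lengths are in m, angles in rad, forces in N, time in s.
With the tool pointing down it reaches from about 0.275 to 0.85 m from the base axis. Payload 19 kg.
Tool frame: the origin (TCP) lies at the very end of the fingers, on their centre line; the grasp point (between the pads) lies 19 mm behind it; x points along the fingers, z is the direction in which the jaws open and shut, and the axes are right-handed (so a half turn about x gives the same grasp; the last joint's range is limited). The gripper opens to 85 mm and grips with 20 to 120 N. Pads are 22 mm wide; open, the fingers measure 114 mm over their backs; the gripper's body (76 mm by 85 mm) begins 54 mm behind the grasp point. The pads swing forward as they close: fully open they stand 13 mm farther back than shut.
Start: joints at [1.036, 0.15, 1.437, -0, 1.554, -0.134], TCP at [0.224, 0.529, 0.196] pointing down, gripper open.
Joint ranges: [-2.8, 2.8], [-0.68, 2.1], [0.12, 2.68], [-1.39, 4.53], [0.16, 2.79], [-2.81, 2.81]. Speed limits (rad/s): [1.89, 1.89, 2.22, 3.01, 3.01, 3.01].

## Interface

Orientations are given as a unit quaternion [w, x, y, z].
In Python, from station import get_state, read_camera, close_job, spot_in, regions_of, spot_point gives the robot as it stands. The module is installed in compiled form; this text tells all that it offers.
- The arm moves only by the tool step_arm, never from a script. Its argument "motion" is a list that holds one entry, the list of rows, each a list of 7 numbers: the shift along the tool's x, y, z in mm, then the turn, a rotation vector about the tool's x, y, z in rad, then the finger opening in mm, from 0 to 85.4. In form: [[[tx, ty, tz, rx, ry, rz, grip], ...]]. A call has 1 to 8 rows; each row is the pose to reach, as a shift and turn from the pose commanded when the call began, along the tool's axes at that moment; what a row does not reach only later rows make up. A row lasts 1/10 s, in which the tool goes at most 50 mm and 8.59 degrees, less where a joint would pass 70% of its speed; a pose out of reach is approached as far as the arm can. A call with a gripper value outside its range is refused whole. The fingers move at their own pace and stop on an object; "grip_force" is the grip in N (left out, the last holds). Time passes only in rows, so rows that repeat a pose let the fingers close. It gives the time, the measured TCP pose, the force and the opening at its end, in the units of the state.
- get_state(): the state, without advancing time (a new reading comes with each control period).
- read_camera(name): name is "side" or "top"; returns a dict with "pixels" (480x640x3 uint8, red, green, blue), "K" (3x3 intrinsics, pixels), "D" ([k1, k2, p1, p2, k3] as OpenCV has them; the pictures are not rectified), "R" (3x3) and "t" (3): a world point X has camera coordinates R X + t. Camera axes: x right, y down, z forward; pixel columns grow to the right and rows downward; lengths in m; the calibration is good to about 2 mm. A picture is of the moment at which its call begins. There is no depth.
- close_job(): hands the job in, once; it reports no verdict.
Trained networks look in the newest picture that a camera, given by its name, has taken for a name from the list of things; names that differ only in an ending like _2 or _b are one class to them, and where a whole thing is asked for, a point or a joint stands for the part that bears it (a point fixed in the world has none). Each returns a list of dicts, best first, with "p" (0 to 1); they miss things now and then, are a little off and sometimes report something else, mostly with a low value. They report only what shows in the picture. A call takes as long as a camera call. They do not tell look-alikes from the thing itself.
- spot_in(camera, name): "box" ([left, top, right, bottom] in pixels, round what is visible of it).
- regions_of(camera, name): "mask" (480x640 bool, what is visible of it) and "box" ([left, top, right, bottom] in pixels, round what is visible of it).
- spot_point(camera, name): "point" ([column, row] in pixels: a listed point, or the origin of a listed thing).
The state is a dict: "time": time; "q": joint angles; "joint_velocities": joint speeds; "effort": joint torques, N m; "tool_pos": TCP position; "tcp_rot": TCP orientation; "ft_force": force on the tool from outside, world axes, zero at the start; "ft_torque": the same for the moment, N m; "width": finger opening in m.
Only numpy, scipy, OpenCV 4.12 (cv2) and the standard library are available. Lean on these libraries where they do the work, as an engineer would, in place of code of your own. Each camera call takes 0.05 s, during which the arm holds its last target.

## Working session

There is one attempt and no reset: what is moved stays moved. The work goes in short steps, Python scripts to look and compute and a tool call to move; the robot and the scene stay as the last step left them, time stands still between calls to the robot, and variables do not carry over. Pictures are saved under pics/ and viewed, and the job is handed in when it is done.

Besides the shell and the picture viewer there is one more tool, called after "Emit:" in YAML: its name, and indented under it one key for each argument. step_arm: Moves the arm, as the interface text tells. Its arguments: {"type":"object","properties":{"motion":{"type":"array"},"grip_force":{"type":"number"}},"required":["motion"]}

```bash
mkdir -p pics; cat > h.py <<'E'
import numpy as np,cv2
from station import *
E
python3 - <<'E'
from h import *
for c in("side","top"):
    r=read_camera(c); cv2.imwrite(f"pics/{c}0.png",r["pixels"][:,:,::-1]); print(c,r["K"],r["D"],r["R"],r["t"])
    np.savez(f"{c}.npz",**{k:np.array(v) for k,v in r.items()})
    for n in["faulty","good_a","rail","mat","lane","lane_stop","chute","rail_catches","faulty_orange_end"]:
        print(n,[(np.round(d["point"]).tolist(),round(d["p"],2)) for d in spot_point(c,n)][:5])
print(get_state())
E
```

```text
side [[515.77086919   0.         326.49726993]
 [  0.         515.77086919 241.40559407]
 [  0.           0.           1.        ]] [-0.11641351  0.          0.          0.          0.        ] [[ 0.98270164 -0.1842709  -0.01848544]
 [-0.13583405 -0.64932688 -0.7482805 ]
 [ 0.12588323  0.73784743 -0.66312486]] [-0.55921348  0.07459357  1.3957576 ]
faulty [([252.0, 220.0], 0.75), ([246.0, 201.0], 0.73), ([346.0, 313.0], 0.32)]
good_a [([313.0, 198.0], 0.76), ([295.0, 168.0], 0.53)]
rail [([303.0, 192.0], 0.65), ([295.0, 173.0], 0.21)]
mat [([327.0, 241.0], 0.67)]
lane [([333.0, 283.0], 0.59)]
lane_stop [([374.0, 324.0], 0.75)]
chute [([348.0, 312.0], 0.96)]
rail_catches [([303.0, 182.0], 0.77)]
faulty_orange_end [([310.0, 175.0], 0.72), ([256.0, 187.0], 0.7)]
top [[547.8397635    0.         321.66272918]
 [  0.         547.8397635  228.36826082]
 [  0.           0.           1.        ]] [-0.06046787  0.          0.          0.          0.        ] [[ 0.01567049 -0.99983433 -0.00926012]
 [-0.9883156  -0.01408433 -0.15176925]
 [ 0.15161369  0.01153022 -0.98837257]] [-0.08124764  0.5602
[... 516 characters left out ...]
0, 308.0], 0.89), ([168.0, 221.0], 0.56)]
{'time': 1.0, 'q': array([ 1.03600857e+00,  1.50502606e-01,  1.43740508e+00,  4.49081062e-06,
        1.55379348e+00, -1.34008798e-01]), 'joint_velocities': array([-0.0011941 , -0.00169636,  0.00018318,  0.00030735, -0.00057057,
       -0.0002534 ]), 'effort': array([ 5.82538778e-03, -7.12801552e+01, -5.71048343e+01,  3.25767960e-04,
        1.25444130e-03,  1.27484095e-04]), 'tool_pos': array([0.22433216, 0.52939729, 0.19636255]), 'tcp_rot': array([ 0.58948487, -0.39048432,  0.58955531,  0.39045373]), 'ft_force': array([-0.74365217, -0.81333382,  0.4467687 ]), 'ft_torque': array([ 0.00847644, -0.01162682,  0.03609334]), 'width': 0.08529265664628394}
```

View pics/side0.png

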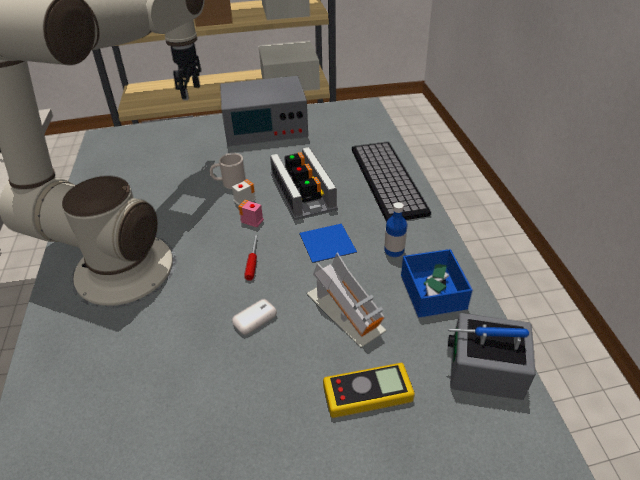

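View pics/top0.png

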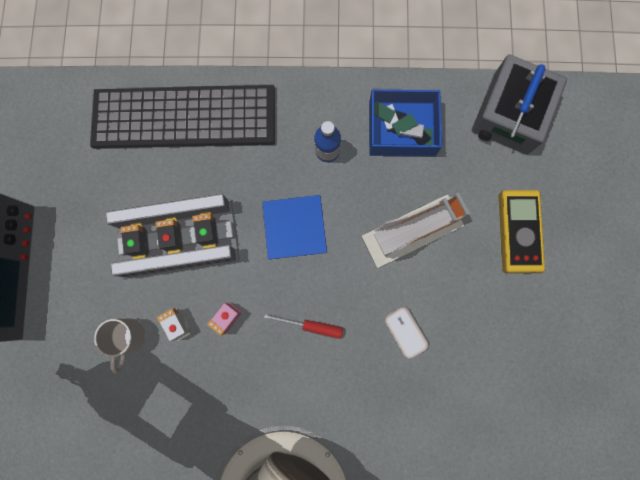

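```bash
python3 - <<'E'
from h import *
a=np.load("side.npz")["pixels"][140:260,220:370,::-1];b=np.load("top.npz")["pixels"][150:350,100:260,::-1]
cv2.imwrite("pics/c1.png",cv2.resize(a,None,fx=5,fy=5,interpolation=2)[:600,:800]);cv2.imwrite("pics/c2.png",cv2.resize(b,None,fx=3,fy=3,interpolation=2))
cv2.imwrite("pics/c3.png",cv2.resize(np.load("top.npz")["pixels"][150:280,340:490,::-1],None,fx=4,fy=4,interpolation=2))
E
```

```text
(no output)
```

View pics/c1.png

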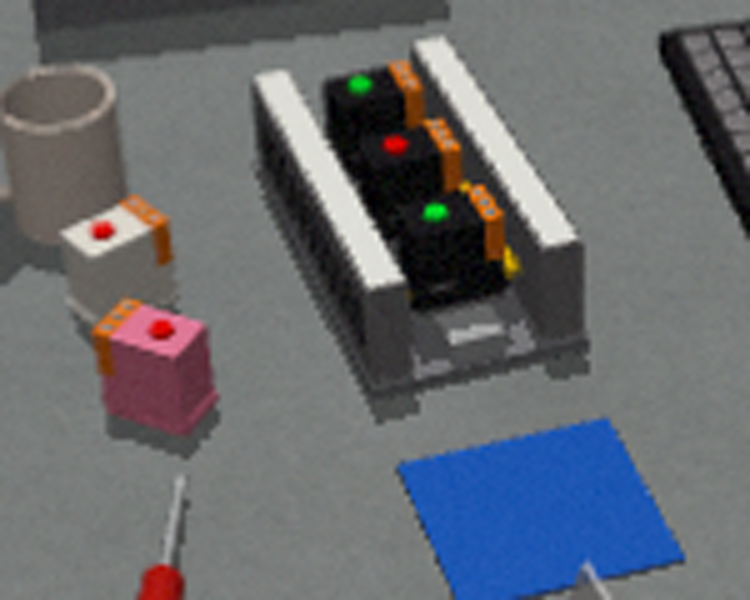

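View pics/c2.png

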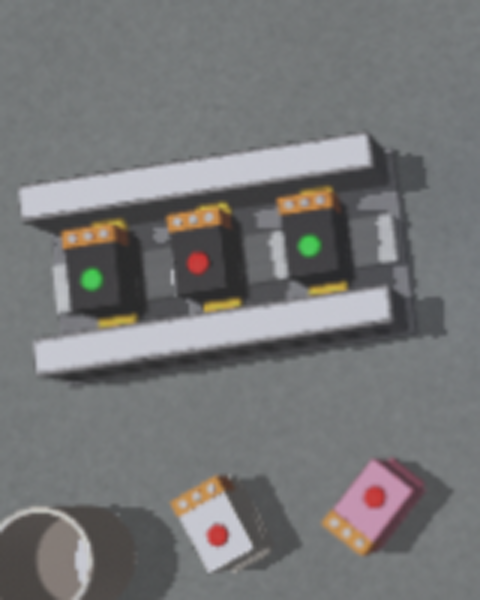

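View pics/c3.png

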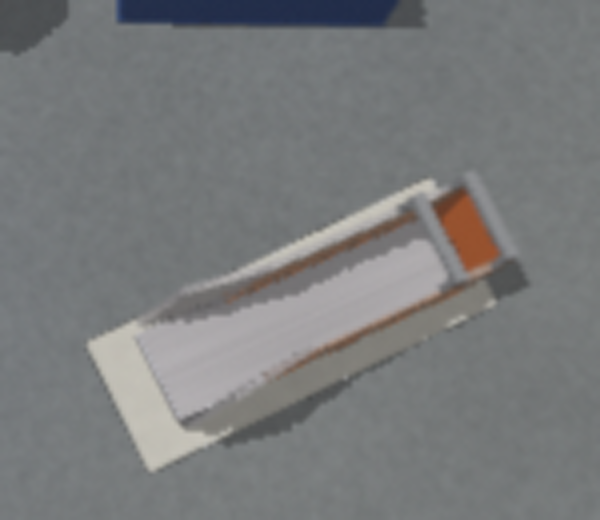

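```bash
python3 - <<'E'
from h import *
S=np.load("side.npz")["pixels"][:,:,::-1];T=np.load("top.npz")["pixels"][:,:,::-1]
cv2.imwrite("pics/d1.png",cv2.resize(S[250:350,295:395],None,fx=6,fy=6,interpolation=2))
cv2.imwrite("pics/d2.png",cv2.resize(T[190:270,250:340],None,fx=6,fy=6,interpolation=2))
cv2.imwrite("pics/d3.png",cv2.resize(T[205:260,115:225],None,fx=7,fy=7,interpolation=2))
cv2.imwrite("pics/d4.png",cv2.resize(S[140:220,265:345],None,fx=7,fy=7,interpolation=2))
E
```

```text
(no output)
```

View pics/d1.png

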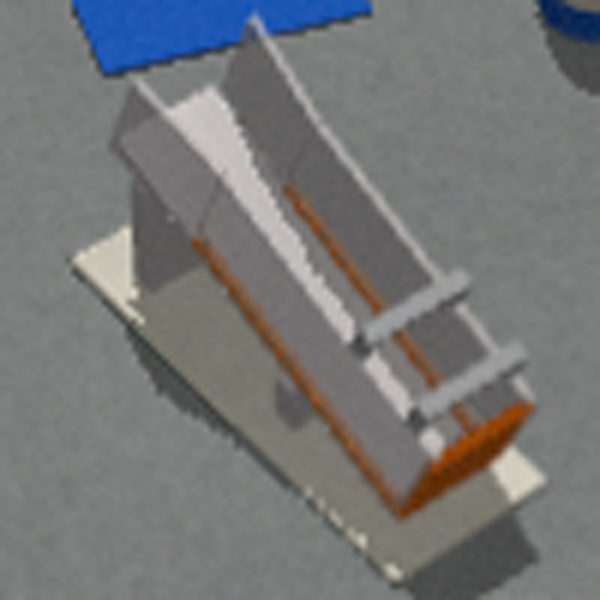

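View pics/d2.png

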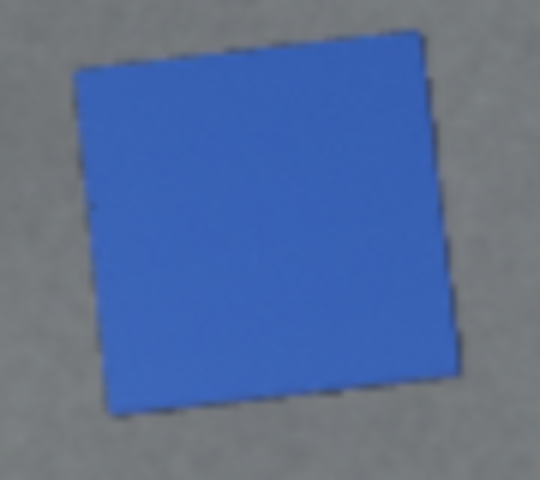

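View pics/d3.png

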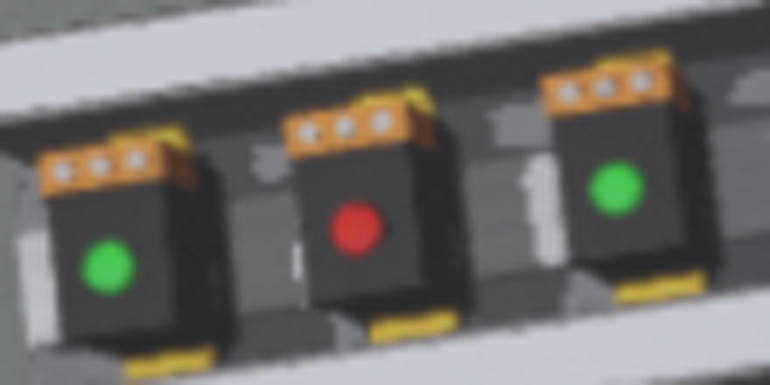

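View pics/d4.png

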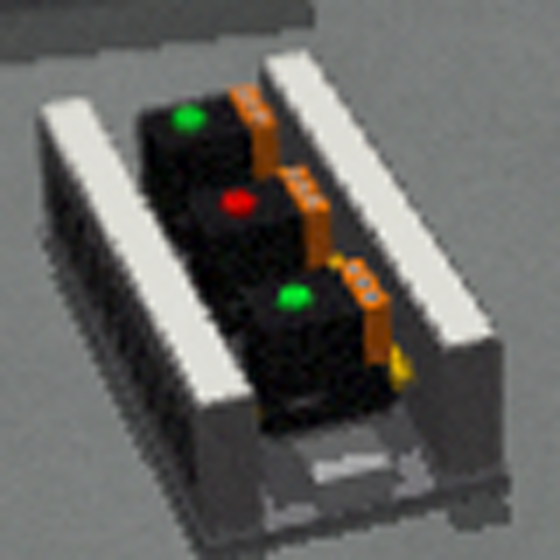

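```bash
cat >> h.py <<'E'
from scipy.optimize import least_squares
C={c:np.load(f"{c}.npz") for c in("side","top")}
def proj(c,X):
    k=C[c]; return cv2.projectPoints(np.atleast_2d(X).astype(float),cv2.Rodrigues(k["R"])[0],k["t"],k["K"],k["D"])[0][:,0]
def cr(pts,s,o): return (np.array(pts,float)+.5)/s-.5+np.array(o)
def rz(a): return np.array([[np.cos(a),-np.sin(a),0],[np.sin(a),np.cos(a),0],[0,0,1.]])
def place(p,M): return np.array(M)@rz(p[2]).T+[p[0],p[1],0]
def fit(obs,p0):
    # obs: list (cam, local pts Nx3, pixels)
    f=lambda p:np.concatenate([(proj(c,place(p,M))-uv).ravel() for c,M,uv in obs])
    r=least_squares(f,p0,loss="soft_l1",f_scale=1.0); return r.x,f(r.x)
E
python3 - <<'E'
from h import *
np.set_printoptions(precision=4,suppress=True)
t=.079
Mt=[[.068,.13,t],[.041,.13,t],[.068,-.13,t],[.041,-.13,t],[-.041,.13,t],[-.068,.13,t],[-.041,-.13,t],[-.068,-.13,t]]
uvt=cr([(20,190),(22,217),(370,135),(374,163),(35,345),(38,373),(389,288),(393,317)],3,(100,150))
Ms=[[.068,-.13,t],[.041,-.13,t],[-.041,-.13,t],[-.068,-.13,t],[.068,.13,t],[.041,.13,t],[-.041,.13,t],[-.068,.13,t]]
uvs=cr([(496,332),(446,346),(251,390),(201,406),(306,53),(262,63),(84,98),(40,110)],7,(265,140))
for o in([("top",Mt,uvt)],[("side",Ms,uvs)],[("top",Mt,uvt),("side",Ms,uvs)]):
    x,r=fit(o,[.45,.3,.0]);print("rail",x,r.round(1))
z=.085
Mm=[[.028,.018,z],[.028,-.018,z],[-.028,-.018,z],[-.028,.018,z],[0,0,z+.003]]
uv=cr([(285,120),(407,97),(428,285),(310,308),(357,229)],7,(115,205))
uvl=cr([(238,203)],7,(265,140))
for o in([("top",Mm,uv)],[("top",Mm,uv),("side",Mm[4:],uvl)]):
    x,r=fit(o,[.45,.3,.0]);print("faulty",x,r.round(1))
print("lamps side-lane", proj("side",place(x,Mm[4:])),uvl)
for u,n in((109,266),(616,188)):
    x,r=fit([("top",Mm[4:],cr([(u,n)],7,(115,205)))],[.45,.3,0.]);print(x)
h=.004;Mm=[[.065,.065,h],[.065,-.065,h],[-.065,-.065,h],[-.065,.065,h]]
x,r=fit([("top",Mm,cr([(76,70),(423,32),(459,375),(107,414)],6,(250,190)))],[.4,0,0.]);print("mat",x,r.round(1))
E
```

```text
rail [0.5396 0.246  0.1762] [-3.3 -0.8 -2.7  2.7  2.  -2.4  2.3  0.8 -3.1 -1.3 -2.8  2.2  2.6 -2.3
  3.1  0.9]
rail [0.5379 0.2529 0.1656] [ 1.2  1.  -0.3  1.   1.1  0.8 -0.6  0.6  0.3 -1.6 -1.1 -1.4  0.5 -1.5
 -1.2 -1.5]
rail [0.5383 0.2488 0.1684] [-4.4 -0.8 -3.9  2.8  0.9 -1.4  1.2  1.8 -4.7 -1.2 -4.4  2.4  1.2 -1.2
  1.5  2.   1.7  1.7  0.2  1.7  1.6  1.6 -0.2  1.4  0.5 -1.  -1.  -0.8
  0.6 -0.8 -1.1 -0.9]
faulty [0.5392 0.248  0.1865] [ 0.2  0.3 -0.2  0.6  0.3  0.3 -0.  -0.1 -0.3 -3.8]
faulty [0.5387 0.248  0.1859] [ 0.2  0.5 -0.2  0.8  0.3  0.5 -0.   0.1 -0.3 -3.6  2.9 -0.2]
lamps side-lane [[301.5184 168.3766]] [[298.5714 168.5714]]
[0.5193 0.3202 0.    ]
[0.5446 0.1709 0.    ]
mat [ 0.5707 -0.0113  0.1222] [-0.3 -0.4  0.1 -0.3  0.4  0.4 -0.1  0.3]
```

```bash
cat >> h.py <<'E'
s20,c20=np.sin(np.radians(20)),np.cos(np.radians(20))
def L(p): # lane->chute
    p=np.array(p,float); return p@np.array([[c20,0,-s20],[0,1,0],[s20,0,c20]])+[-.046,0,.066]
E
python3 - <<'E'
from h import *
np.set_printoptions(precision=4,suppress=True)
b=.005
tb=([[-.1075,.04,b],[-.1075,-.04,b],[.1075,.04,b],[.1075,-.04,b]],cr([(88,343),(152,472),(435,180),(495,303)],4,(340,150)))
sb=([[-.1075,-.04,b],[.1075,-.04,b],[.1075,.04,b]],cr([(70,262),(397,585),(547,482)],6,(295,250)))
lt=(L([[-.047,0,0],[0,0,0],[.142,0,.03]]),np.vstack([cr([(159,381)],4,(340,150)),[[398,236],[452,210]]]))
ls=(L([[-.042,.029,.056],[-.042,-.029,.056],[.008,-.023,.056],[0,0,0],[.142,0,.03]]),np.vstack([cr([(255,15),(138,80),(222,178)],6,(295,250)),[[333,283],[374,324]]]))
sets={"top base":[("top",)+tb],"side base":[("side",)+sb],"top lane":[("top",)+lt],"side lane":[("side",)+ls]}
sets["all"]=sum(sets.values(),[])
for n,o in sets.items():
    x,r=fit(o,[.57,-.22,-1.13]);print(n,x,r.reshape(-1,2).round(1).tolist())
print("origin",place(x,L([[0,0,0],[.142,0,.03]])))
q=get_state(); from scipy.spatial.transform import Rotation as R
print(q["time"],R.from_quat(np.roll(q["tcp_rot"],-1)).as_matrix())
T=np.load("top.npz")["pixels"].copy()
def dr(c,im,X,col):
    uv=proj(c,X)
    for i in range(len(uv)): cv2.line(im,*[tuple(int(round(v*16)) for v in uv[j]) for j in(i,(i+1)%len(uv))],col,1,cv2.LINE_AA,4)
for c in C:
    im=C[c]["pixels"].copy()
    dr(c,im,place(x,sb[0]+[[-.1075,.04,b]]),(255,0,0))
    for z in(0,.056): dr(c,im,place(x,L([[-.042,.027,z],[.008,.021,z],[.142,.021,z],[.142,-.021,z],[.008,-.021,z],[-.042,-.027,z]])),(0,255,0))
    dr(c,im,place(x,L([[.095,.025,.068],[.095,-.025,.068]])),(255,0,255))
    a=(340,150,490,280) if c=="top" else(295,250,395,350)
    cv2.imwrite(f"pics/e_{c}.png",cv2.resize(im[a[1]:a[3],a[0]:a[2],::-1],None,fx=5,fy=5,interpolation=2))
E
```

```text
top base [ 0.5653 -0.2735 -1.1102] [[-0.4, -0.2], [-0.2, 0.4], [-0.3, -0.9], [1.4, 0.5]]
side base [ 0.5638 -0.2718 -1.1041] [[-0.3, -0.1], [-0.3, -0.0], [0.6, 0.1]]
top lane [ 0.5629 -0.2719 -1.1114] [[-0.4, -0.0], [-0.7, 0.7], [4.1, -0.7]]
side lane [ 0.5654 -0.27   -1.0774] [[-0.3, 0.8], [0.2, 0.9], [1.0, -0.5], [0.1, -0.3], [-1.1, -0.5]]
all [ 0.5642 -0.2718 -1.1047] [[-1.1, 0.5], [-0.7, 1.1], [-1.2, -0.6], [0.7, 0.7], [-0.1, -0.2], [-0.1, -0.1], [0.8, 0.1], [-0.3, -0.4], [-0.7, 0.2], [3.9, -1.6], [0.2, 1.3], [0.2, 1.0], [0.6, -0.1], [0.2, 0.1], [-2.2, 0.8]]
origin [[ 0.5436 -0.2307  0.066 ]
 [ 0.6081 -0.3591  0.0456]]
1.0 [[-0.0001 -0.9208  0.3901]
 [-0.0001  0.3901  0.9208]
 [-1.      0.     -0.0001]]
```

View pics/e_top.png

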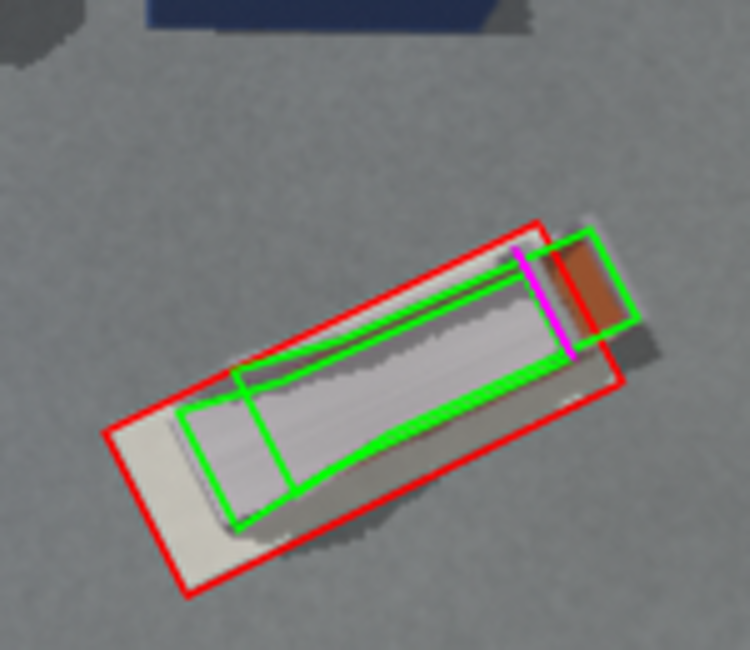

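View pics/e_side.png

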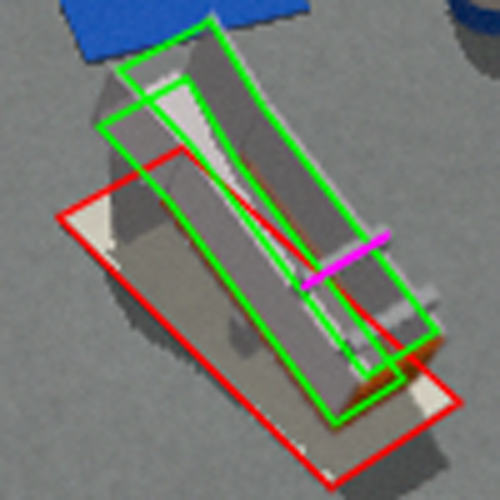

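```bash
cat >> h.py <<'E'
from scipy.spatial.transform import Rotation as Rt
def tooldown(yaw): # jaw axis at yaw, tool x down
    x=np.array([0,0,-1.]);z=np.array([np.cos(yaw),np.sin(yaw),0]);return np.stack([x,np.cross(z,x),z],1)
def delta(pos,Rw,frac=(1,)):
    s=get_state();R0=Rt.from_quat(np.roll(s["tcp_rot"],-1)).as_matrix()
    d=R0.T@(np.array(pos)-s["tool_pos"])*1000; v=Rt.from_matrix(R0.T@Rw).as_rotvec()
    print("t",round(s["time"],2),"pos",s["tool_pos"].round(4),"w",round(s["width"]*1000,1),"F",s["ft_force"].round(1),"q",s["q"].round(2))
    print("shift mm",d.round(1),"turn",v.round(3))
E
python3 -c "
from h import *
delta([.539,.248,.15],tooldown(1.743))"
```

```text
t 1.0 pos [0.2243 0.5294 0.1964] w 85.3 F [-0.7 -0.8  0.4] q [ 1.04  0.15  1.44  0.    1.55 -0.13]
shift mm [  46.4 -399.5 -136.3] turn [-0.573 -0.    -0.   ]
```

Emit:
step_arm:
  motion:
    - [[0,-30,-10,-0.05,0,0,60],[0,-80,-28,-0.15,0,0,60],[0,-130,-45,-0.25,0,0,60],[0,-180,-62,-0.35,0,0,60],[0,-230,-79,-0.45,0,0,60],[0,-280,-96,-0.54,0,0,60],[0,-330,-113,-0.573,0,0,60],[0,-370,-127,-0.573,0,0,60]]

```text
time: 1.8
tool_pos: [0.5097, 0.2729, 0.1966]
tcp_rot: [-0.455, 0.542, -0.455, -0.541]
ft_force: [0.5, 0.8, 0.2]
width: 0.0599
```

```bash
python3 -c "
from h import *
delta([.539,.248,.12],tooldown(1.743))"
```

```text
t 1.8 pos [0.5097 0.2729 0.1966] w 59.9 F [0.5 0.8 0.2] q [ 0.36  0.16  1.43  0.    1.55 -1.39]
shift mm [ 76.6 -24.6 -29.6] turn [0.001 0.    0.   ]
```

Emit:
step_arm:
  motion:
    - [[20,-12,-15,0,0,0,60],[50,-24,-29,0,0,0,60],[70,-24.6,-29.6,0,0,0,60],[70,-24.6,-29.6,0,0,0,60]]

```text
time: 2.2
tool_pos: [0.5367, 0.2487, 0.1235]
tcp_rot: [0.454, -0.54, 0.457, 0.542]
ft_force: [-0.6, -0.0, -0.4]
width: 0.0602
```

```bash
python3 - <<'E'
from h import *
delta([.539,.248,.038],tooldown(1.743))
T=read_camera("top")["pixels"][:,:,::-1];S=read_camera("side")["pixels"][:,:,::-1]
cv2.imwrite("pics/f1.png",np.hstack([cv2.resize(T[190:270,100:240],(700,400)),]))
cv2.imwrite("pics/f2.png",cv2.resize(S[100:230,230:370],(700,600)))
E
```

```text
t 2.2 pos [0.5367 0.2487 0.1235] w 60.2 F [-0.6 -0.  -0.4] q [ 0.3   0.22  1.5   0.    1.42 -1.44]
shift mm [85.5 -2.6 -1. ] turn [-0.001 -0.001 -0.005]
```

View pics/f1.png

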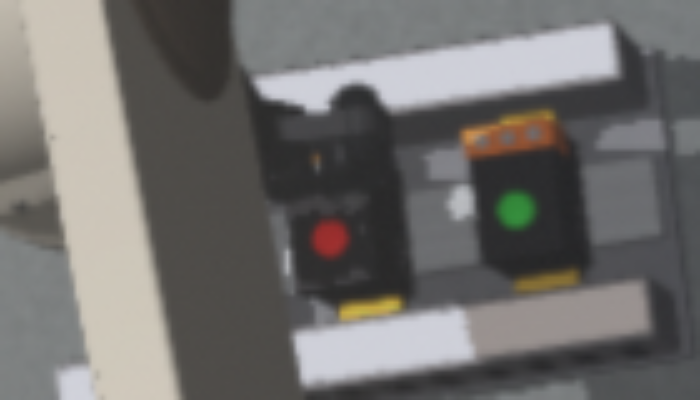

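View pics/f2.png

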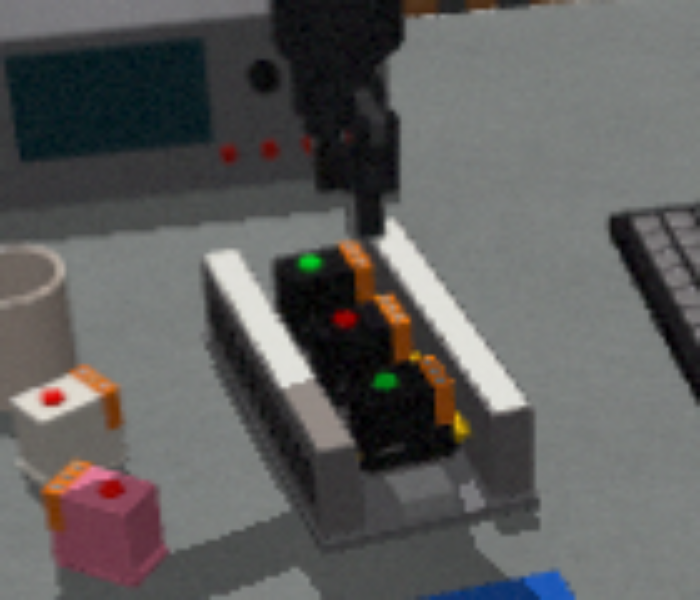

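```bash
python3 - <<'E'
from h import *
p=np.array([.5367,.2487,.1235]);j=np.array([np.cos(1.743),np.sin(1.743),0])*.03
for c in C:
    print(c,proj(c,[p,p-j,p+j,p+[0,0,.019]-j]).round(1), "module top",proj(c,[[.5388,.248,.085]]).round(1))
E
```

```text
side [[300.2 158.6]
 [303.4 163.5]
 [297.2 153.7]
 [303.1 158.2]] module top [[301.6 169.2]]
top [[159.7 232.2]
 [174.5 229.9]
 [144.9 234.5]
 [171.8 228.4]] module top [[165.7 233.9]]
```

```bash
python3 - <<'E'
from h import *
delta([.539,.248,.038],tooldown(1.743))
s=get_state();p=s["tool_pos"];j=np.array([np.cos(1.743),np.sin(1.743),0]);i=np.array([np.cos(.172),np.sin(.172),0])
for c in C:
    im=read_camera(c)["pixels"][:,:,::-1].copy()
    ctr=proj(c,[p])[0].astype(int); a,b=ctr-[50,45]
    big=cv2.resize(im[b:b+80,a:a+100],None,fx=8,fy=8,interpolation=cv2.INTER_CUBIC)
    for q,col in((p,(0,255,255)),(p-.03*j,(255,255,0)),(p+.03*j,(255,255,0)),(p-.03*j+.019*np.array([0,0,1]),(255,0,255)),(p-.03*j+.011*i,(0,255,0)),(p-.03*j-.011*i,(0,255,0))):
        u=(proj(c,[q])[0]-[a,b]+.5)*8; cv2.circle(big,tuple(u.astype(int)),4,col,-1)
    cv2.imwrite(f"pics/g_{c}.png",big[:600])
E
```

```text
t 2.3 pos [0.5377 0.2498 0.127 ] w 60.1 F [-0.3  0.8  1. ] q [ 0.3   0.22  1.5  -0.    1.43 -1.44]
shift mm [89. -1. -2.] turn [ 0. -0. -0.]
```

View pics/g_top.png

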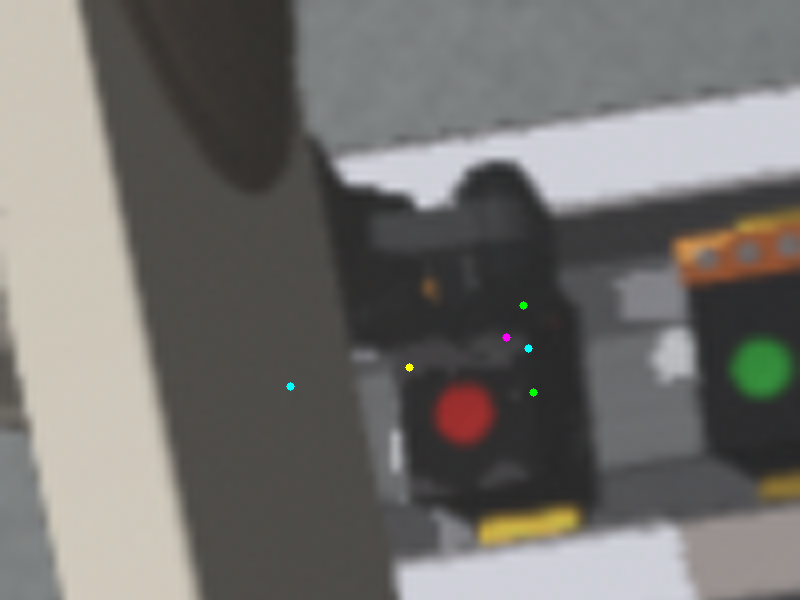

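View pics/g_side.png

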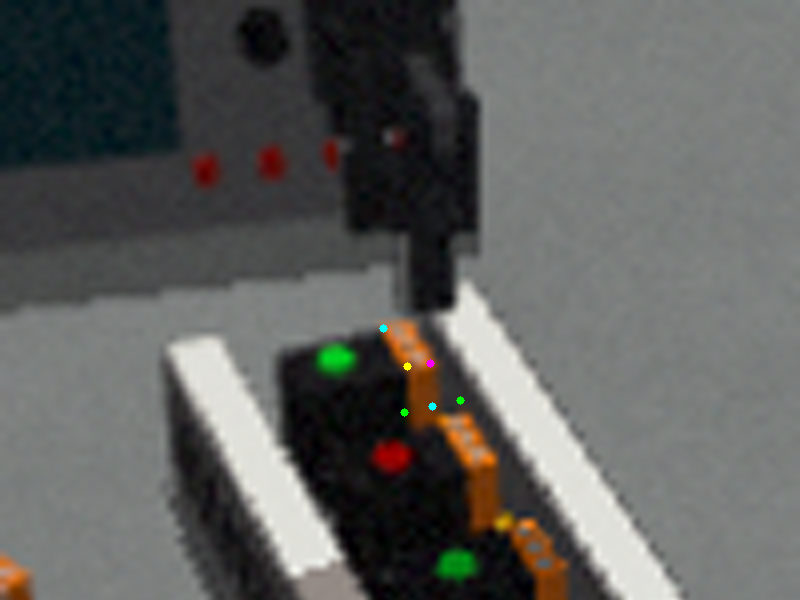

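Emit:
step_arm:
  motion:
    - [[0,0,0,0,0,0,40],[0,0,0,0,0,0,10],[0,0,0,0,0,0,0],[0,0,0,0,0,0,0],[0,0,0,0,0,0,0],[0,0,0,0,0,0,0]]

```text
time: 3.0
tool_pos: [0.5377, 0.2496, 0.1264]
tcp_rot: [0.455, -0.541, 0.455, 0.541]
ft_force: [-0.6, 1.1, -0.6]
width: -0.0002
```

```bash
cat >> h.py <<'E'
def show(name,pts_by=None,half=(50,40)):
    s=get_state();p=s["tool_pos"];R0=Rt.from_quat(np.roll(s["tcp_rot"],-1)).as_matrix();w=s["width"]/2
    for c in C:
        im=read_camera(c)["pixels"][:,:,::-1].copy()
        ctr=proj(c,[p])[0].astype(int); a,b=np.clip(ctr-[50,45],0,[540,405])
        big=cv2.resize(im[b:b+75,a:a+100],None,fx=8,fy=8,interpolation=cv2.INTER_CUBIC)
        for q,col in((p,(0,255,255)),(p-w*R0[:,2],(255,255,0)),(p+w*R0[:,2],(255,0,255))):
            u=(proj(c,[q])[0]-[a,b]+.5)*8; cv2.circle(big,tuple(u.astype(int)),4,col,-1)
        print(c,"off",a,b)
        cv2.imwrite(f"pics/{name}_{c}.png",big)
E
python3 - <<'E'
from h import *
show("h1"); delta([.539,.248,.038],tooldown(1.743))
E
```

```text
side off 250 112
top off 108 186
t 3.1 pos [0.5377 0.2496 0.1264] w -0.2 F [-0.3 -0.6 -0.5] q [ 0.3   0.22  1.5  -0.    1.42 -1.44]
shift mm [88.4 -1.  -1.7] turn [-0. -0. -0.]
```

View pics/h1_side.png

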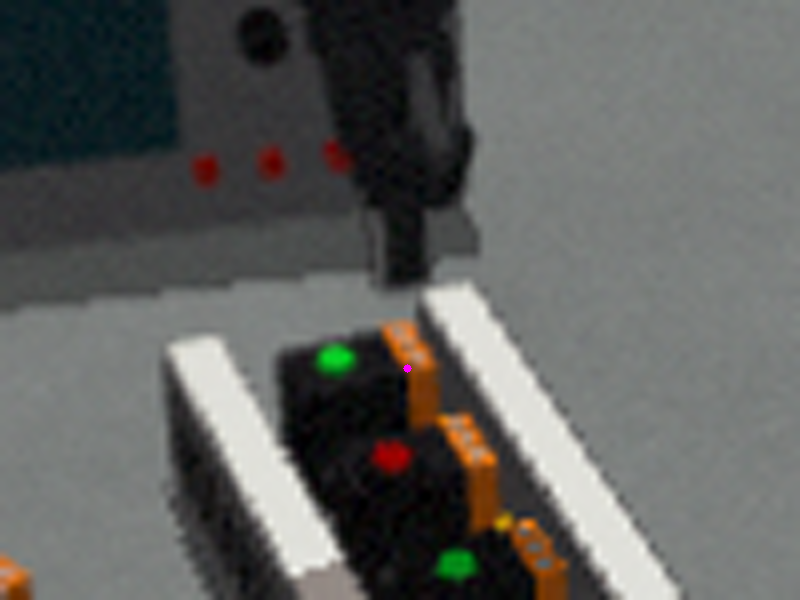

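View pics/h1_top.png

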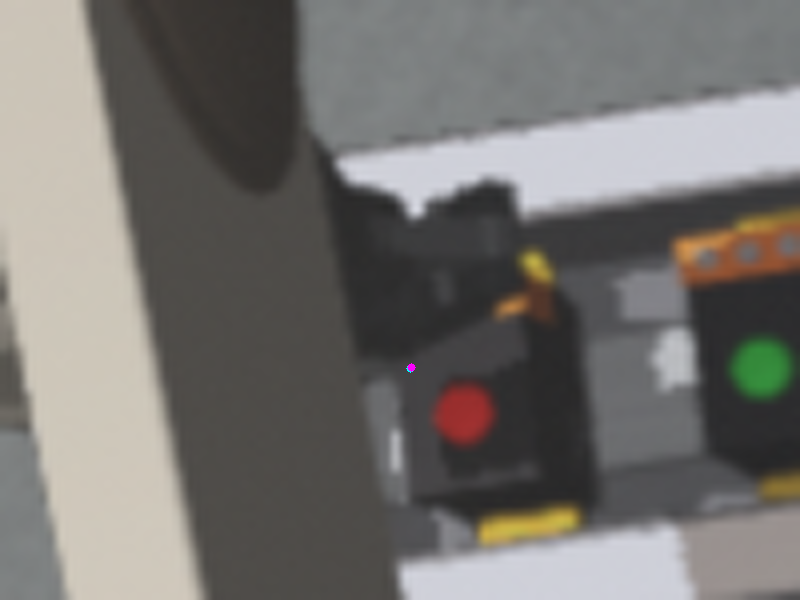

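```bash
python3 - <<'E'
from h import *
for z in(.196,.216,.236):print(z,proj("side",[[.2243,.5294,z]]),proj("top",[[.2243,.5294,z]]))
for z in(.126,.146,.156,.166):print(z,proj("side",[[.5377,.2496,z]]),proj("top",[[.5377,.2496,z]]))
S=C["side"]["pixels"][:,:,::-1]
cv2.imwrite("pics/s.png",cv2.resize(S[50:125,140:240],None,fx=8,fy=8,interpolation=2))
E
```

```text
0.196 [[193.96563556 106.96990106]] [[-12.10583407 393.59653581]]
0.216 [[192.91536952 101.47832663]] [[-18.75407456 395.1398426 ]]
0.236 [[191.85449617  95.91317392]] [[-25.65861176 396.74020933]]
0.126 [[300.48877194 157.66631681]] [[158.90592233 231.50504232]]
0.146 [[300.15546496 152.02927091]] [[155.82018465 230.00770828]]
0.156 [[299.9870703  149.17735972]] [[154.23471858 229.23821165]]
0.166 [[299.8175047  146.30292456]] [[152.61980813 228.45431279]]
```

View pics/s.png

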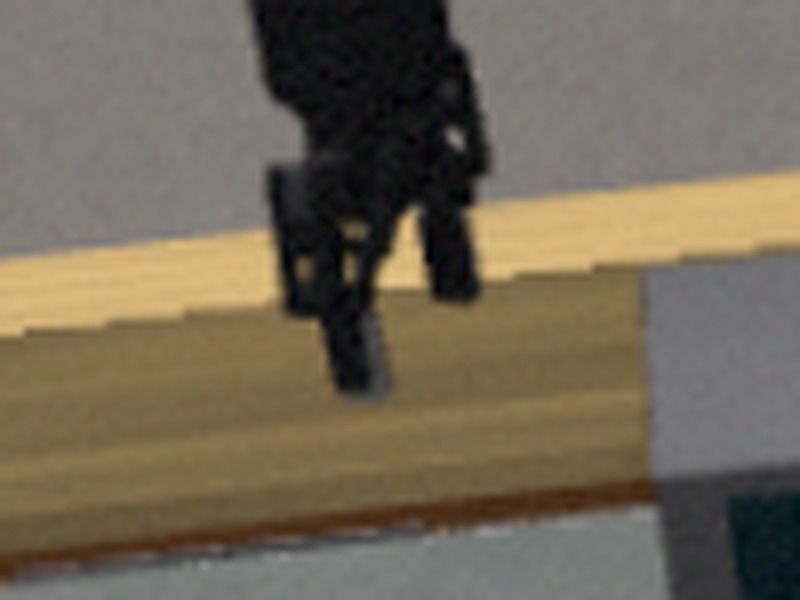

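```bash
python3 - <<'E'
from h import *
for c in C:
    im=C[c]["pixels"][:,:,::-1].copy()
    for r,z in((.1,0),(.1,.03),(.09,.0)):
        a=np.linspace(0,6.28,60); P=np.stack([r*np.cos(a),r*np.sin(a),0*a+z],1)
        for u in proj(c,P): cv2.circle(im,tuple(np.clip(u,-99,999).astype(int)),1,(0,255,0) if z==0 else (0,0,255),-1)
    im=im[130:330,:300] if c=="side" else im[380:480,180:400]
    cv2.imwrite(f"pics/b_{c}.png",cv2.resize(im,None,fx=2.5,fy=2.5))
E
```

```text
(no output)
```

View pics/b_side.png

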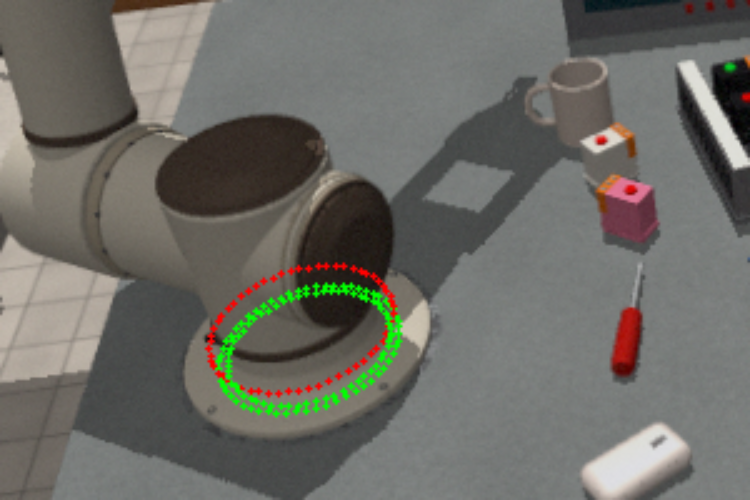

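View pics/b_top.png

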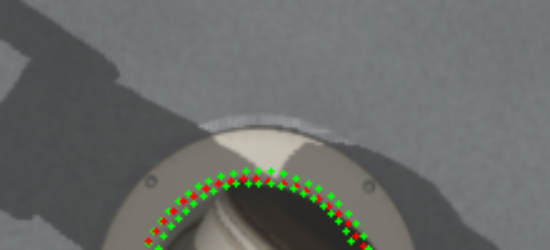

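Emit:
step_arm:
  motion:
    - [[0,-1,-1.7,0,0,0,60],[10,-1,-1.7,0,0,0,60],[30,-1,-1.7,0,0,0,60],[45,-1,-1.7,0,0,0,60],[55,-1,-1.7,0,0,0,60],[55,-1,-1.7,0,0,0,60]]

```text
time: 3.7
tool_pos: [0.5382, 0.2478, 0.0697]
tcp_rot: [0.454, -0.541, 0.456, 0.542]
ft_force: [-0.2, -0.1, 0.4]
width: 0.0601
```

```bash
python3 - <<'E'
from h import *
show("h2"); delta([.539,.248,.038],tooldown(1.743))
E
```

```text
side off 251 128
top off 117 190
t 3.8 pos [0.5391 0.2481 0.0716] w 60.2 F [ 0.2 -0.2 -0.5] q [ 0.3   0.26  1.56 -0.    1.32 -1.44]
shift mm [33.6  0.1 -0.1] turn [-0. -0.  0.]
```

View pics/h2_side.png

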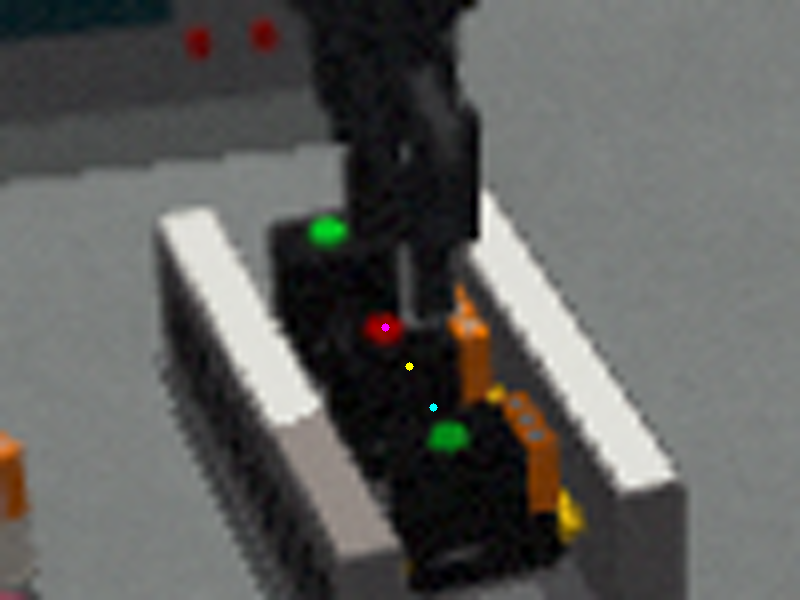

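View pics/h2_top.png

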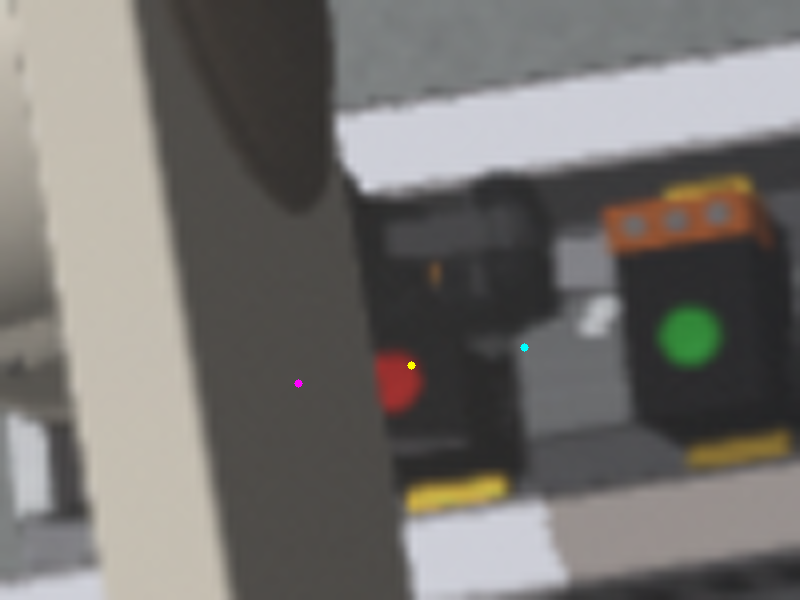

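Emit:
step_arm:
  motion:
    - [[8,0,0,0,0,0,60],[16,0,0,0,0,0,60],[24,0,0,0,0,0,60],[32,0,0,0,0,0,60],[34,0,0,0,0,0,60],[34,0,0,0,0,0,60]]

```text
time: 4.4
tool_pos: [0.5387, 0.248, 0.0369]
tcp_rot: [0.455, -0.541, 0.455, 0.541]
ft_force: [0.6, -0.2, 1.0]
width: 0.0602
```

```bash
python3 - <<'E'
from h import *
show("h3"); delta([.539,.248,.010],tooldown(1.743))
E
```

```text
side off 252 136
top off 122 192
t 4.5 pos [0.5391 0.2481 0.0376] w 60.0 F [0.6 1.  0.4] q [ 0.3   0.29  1.6  -0.    1.25 -1.44]
shift mm [27.6  0.1 -0.1] turn [ 0. -0.  0.]
```

View pics/h3_side.png

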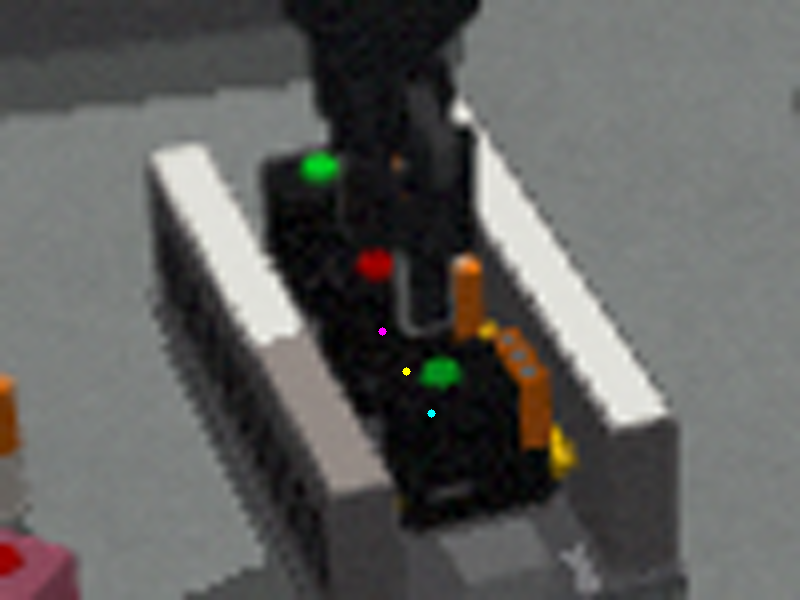

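View pics/h3_top.png

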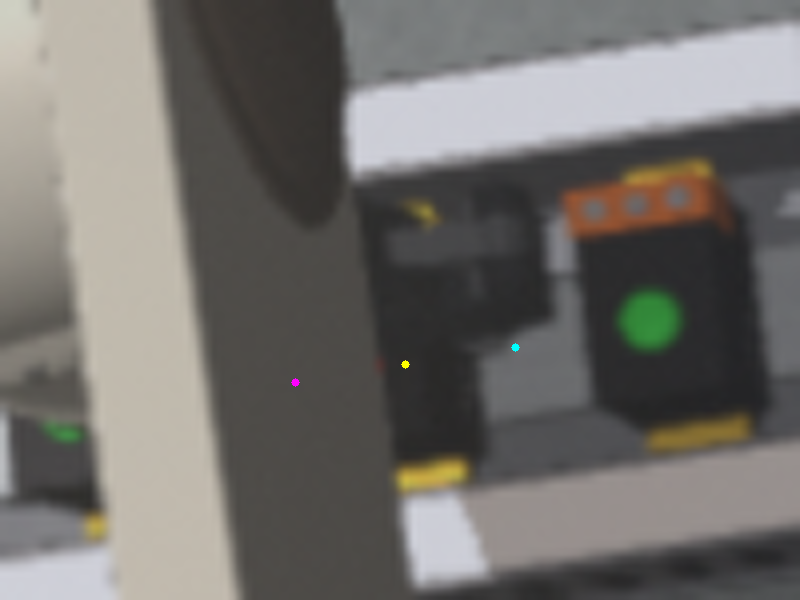

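Emit:
step_arm:
  motion:
    - [[8,0,0,0,0,0,60],[16,0,0,0,0,0,60],[24,0,0,0,0,0,60],[28,0,0,0,0,0,60],[28,0,0,0,0,0,60],[28,0,0,0,0,0,60]]

```text
time: 5.1
tool_pos: [0.539, 0.2481, 0.0094]
tcp_rot: [-0.455, 0.541, -0.455, -0.541]
ft_force: [0.9, -0.1, -0.3]
width: 0.0602
```

Emit:
step_arm:
  motion:
    - [[0,0,0,0,0,0,40],[0,0,0,0,0,0,36],[0,0,0,0,0,0,30],[0,0,0,0,0,0,25],[0,0,0,0,0,0,25]]
  grip_force: 80

```text
time: 5.6
tool_pos: [0.5393, 0.2482, 0.0099]
tcp_rot: [-0.455, 0.541, -0.455, -0.541]
ft_force: [-0.2, -0.2, 6.2]
width: 0.0352
```

```bash
python3 - <<'E'
from h import *
show("h4"); delta([.539,.248,.010],tooldown(1.743))
E
```

```text
side off 252 143
top off 125 193
t 5.7 pos [0.5393 0.2482 0.0099] w 34.8 F [-0.7  0.9  6. ] q [ 0.3   0.32  1.63 -0.    1.2  -1.44]
shift mm [-0.1  0.3 -0.1] turn [0.    0.    0.001]
```

View pics/h4_side.png

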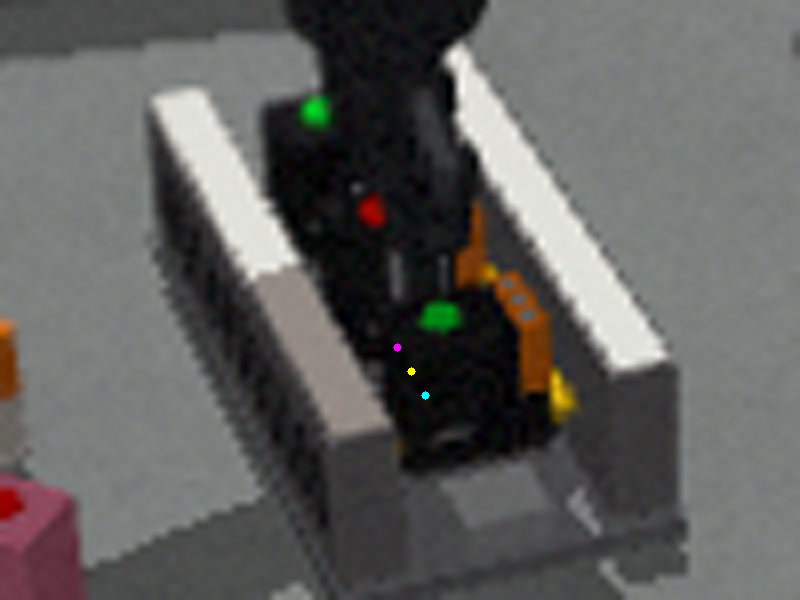

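Emit:
step_arm:
  motion:
    - [[-3,0,0,0,0,0,25],[-6,0,0,0,0,0,25],[-9,0,0,0,0,0,25],[-13,0,0,0,0,0,25],[-20,0,0,0,0,0,25],[-30,0,0,0,0,0,25],[-30,0,0,0,0,0,25]]

```text
time: 6.4
tool_pos: [0.5399, 0.2484, 0.0414]
tcp_rot: [-0.456, 0.542, -0.454, -0.541]
ft_force: [0.0, 0.5, -2.9]
width: 0.0353
```

```bash
python3 - <<'E'
from h import *
show("h5"); delta([.539,.248,.13],tooldown(1.743))
E
```

```text
side off 252 135
top off 121 191
t 6.5 pos [0.5391 0.2481 0.0398] w 35.6 F [-0.6  0.5 -2.4] q [ 0.3   0.29  1.6  -0.    1.26 -1.44]
shift mm [-90.2   0.1  -0.1] turn [0.    0.    0.001]
```

View pics/h5_side.png

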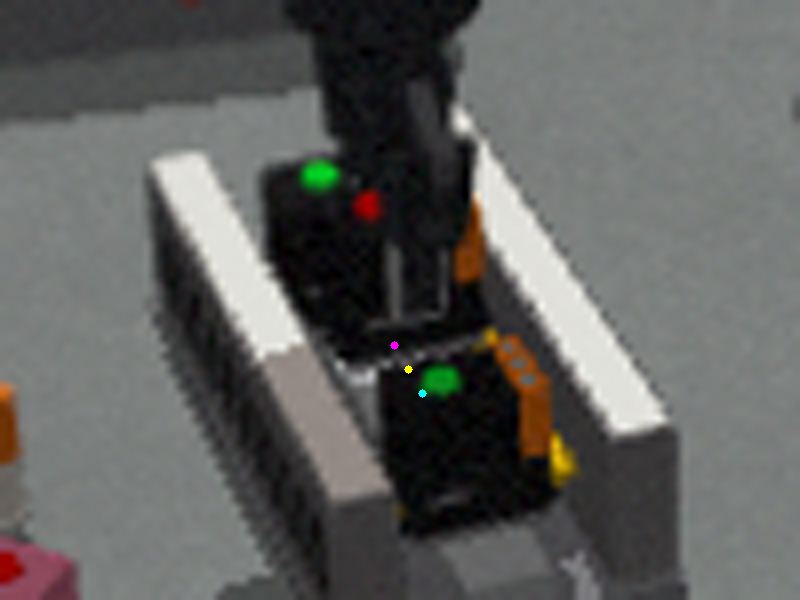

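Emit:
step_arm:
  motion:
    - [[-15,0,0,0,0,0,25],[-40,0,0,0,0,0,25],[-65,0,0,0,0,0,25],[-85,0,0,0,0,0,25],[-90,0,0,0,0,0,25],[-90,0,0,0,0,0,25]]

```text
time: 7.1
tool_pos: [0.5392, 0.2481, 0.1301]
tcp_rot: [-0.455, 0.541, -0.455, -0.541]
ft_force: [0.4, -0.0, -2.0]
width: 0.0355
```

```bash
python3 - <<'E'
from h import *
delta([.568,-.011,.09],tooldown(.465))
E
```

```text
t 7.1 pos [0.5392 0.2481 0.1301] w 35.5 F [ 0.4 -0.  -2. ] q [ 0.3   0.22  1.49 -0.    1.43 -1.44]
shift mm [  40.1   16.  -260.3] turn [1.278e+00 1.000e-03 1.000e-03]
```

Emit:
step_arm:
  motion:
    - [[0,1,-10,0.05,0,0,25],[0,3,-40,0.17,0,0,25],[0,5,-75,0.3,0,0,25],[0,8,-115,0.43,0,0,25],[0,10,-155,0.56,0,0,25],[0,12,-190,0.69,0,0,25],[0,14,-220,0.82,0,0,25],[0,15,-245,0.95,0,0,25]]

```text
time: 7.9
tool_pos: [0.5655, 0.0025, 0.128]
tcp_rot: [0.652, -0.271, 0.654, 0.271]
ft_force: [-0.1, -0.2, -2.8]
width: 0.0353
```

```bash
python3 - <<'E'
from h import *
delta([.568,-.011,.04],tooldown(.465))
E
```

```text
t 7.9 pos [0.5655 0.0025 0.128 ] w 35.3 F [-0.1 -0.2 -2.8] q [-0.13  0.16  1.56 -0.    1.42 -0.92]
shift mm [ 88.  -11.4  -7.7] turn [ 0.322 -0.002 -0.001]
```

Emit:
step_arm:
  motion:
    - [[5,-6,-4,0.1,0,0,25],[20,-11.4,-7.7,0.22,0,0,25],[45,-11.4,-7.7,0.32,0,0,25],[70,-11.4,-7.7,0.322,0,0,25],[85,-11.4,-7.7,0.322,0,0,25],[88,-11.4,-7.7,0.322,0,0,25],[88,-11.4,-7.7,0.322,0,0,25]]

```text
time: 8.6
tool_pos: [0.5687, -0.0093, 0.0412]
tcp_rot: [0.687, -0.165, 0.688, 0.165]
ft_force: [0.2, -0.2, -2.9]
width: 0.0353
```

```bash
python3 - <<'E'
from h import *
show("h6"); delta([.568,-.011,-.01],tooldown(.465))
E
```

```text
side off 276 186
top off 241 179
t 8.7 pos [ 0.5694 -0.0094  0.0424] w 35.0 F [-0.   0.5 -2. ] q [-0.15  0.24  1.66 -0.    1.25 -0.62]
shift mm [52.4 -0.7 -2. ] turn [0.006 0.001 0.001]
```

View pics/h6_side.png

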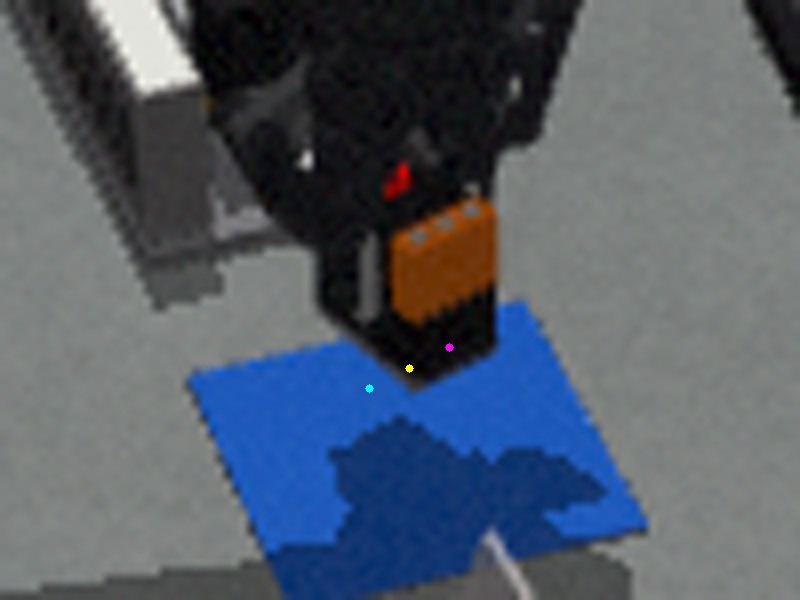

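View pics/h6_top.png

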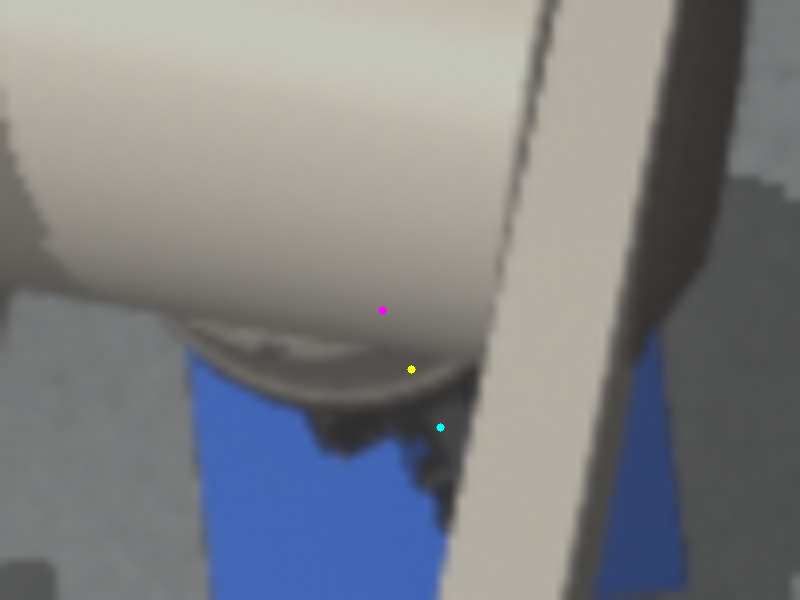

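Emit:
step_arm:
  motion:
    - [[12,0,-1,0,0,0,25],[27,0,-2,0.006,0,0,25],[40,0,-2,0.006,0,0,25],[47,0,-2,0.006,0,0,25],[49,0,-2,0.006,0,0,25],[50,0,-2,0.006,0,0,25],[50,0,-2,0.006,0,0,25]]

```text
time: 9.4
tool_pos: [0.5674, -0.0103, -0.0082]
tcp_rot: [0.688, -0.163, 0.688, 0.163]
ft_force: [-1.1, -0.0, -2.1]
width: 0.0349
```

Emit:
step_arm:
  motion:
    - [[1,0,0,0,0,0,25],[2,0,0,0,0,0,25],[2,0,0,0,0,0,25]]

```text
time: 9.7
tool_pos: [0.5671, -0.0103, -0.0106]
tcp_rot: [0.688, -0.163, 0.688, 0.163]
ft_force: [-1.3, 0.1, -1.7]
width: 0.0353
```

Emit:
step_arm:
  motion:
    - [[0.7,0,0,0,0,0,25],[1.4,0,0,0,0,0,25],[1.4,0,0,0,0,0,25]]

```text
time: 10.0
tool_pos: [0.5676, -0.0104, -0.0111]
tcp_rot: [0.688, -0.163, 0.688, 0.163]
ft_force: [-3.2, 0.9, 9.1]
width: 0.035
```

```bash
python3 - <<'E'
from h import *
show("h7"); delta([.568,-.011,-.01],tooldown(.465))
E
```

```text
side off 276 200
top off 243 183
t 10.1 pos [ 0.5676 -0.0104 -0.0111] w 35.4 F [-1.9  0.7  8.3] q [-0.15  0.29  1.71 -0.    1.14 -0.62]
shift mm [-1.1 -0.7  0.1] turn [0.    0.001 0.001]
```

View pics/h7_side.png

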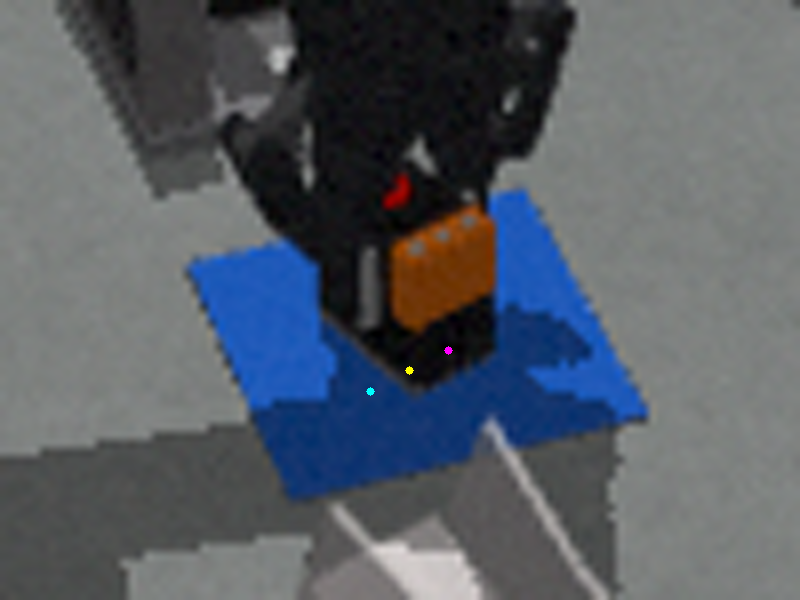

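Emit:
step_arm:
  motion:
    - [[0,0,0,0,0,0,40],[0,0,0,0,0,0,50],[0,0,0,0,0,0,65],[0,0,0,0,0,0,65],[-10,0,0,0,0,0,65],[-35,0,0,0,0,0,65],[-65,0,0,0,0,0,75],[-90,0,0,0,0,0,85]]

```text
time: 10.9
tool_pos: [0.5673, -0.0103, 0.0802]
tcp_rot: [0.688, -0.163, 0.688, 0.163]
ft_force: [0.7, -0.3, 0.1]
width: 0.0848
```

Emit:
step_arm:
  motion:
    - [[-20,0,0,0,0,0,85],[-20,20,60,0,0,0,85],[-20,20,110,0,0,0,85],[-20,20,150,0,0,0,85],[-20,20,160,0,0,0,85]]

```text
time: 11.4
tool_pos: [0.7038, 0.0817, 0.0976]
tcp_rot: [0.688, -0.163, 0.688, 0.164]
ft_force: [-0.0, -0.3, 0.2]
width: 0.0848
```

```bash
python3 - <<'E'
from h import *
for c in C:
    im=read_camera(c)["pixels"][:,:,::-1]; cv2.imwrite(f"pics/k_{c}.png",im); np.save(f"k_{c}.npy",im)
delta([.568,-.011,.1],tooldown(-1.106))
E
```

```text
t 11.5 pos [0.7021 0.0805 0.0975] w 84.9 F [-1.  -0.9 -0.2] q [ 0.01  0.47  1.23  0.    1.45 -0.46]
shift mm [  -2.4  -21.4 -160.9] turn [ 1.572e+00 -1.000e-03  0.000e+00]
```

View pics/k_top.png

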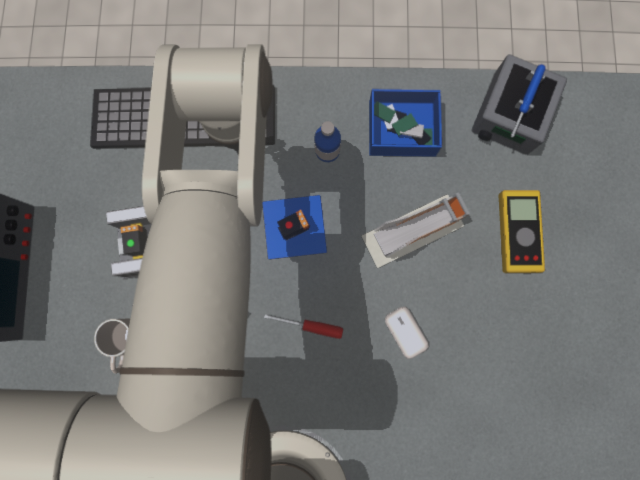

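View pics/k_side.png

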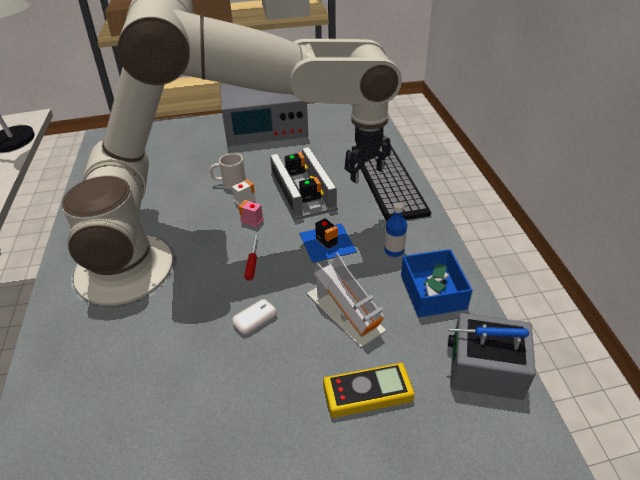

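```bash
python3 - <<'E'
import cv2,numpy as np
cv2.imwrite("pics/k1.png",cv2.resize(np.load("k_top.npy")[195:250,265:325],None,fx=10,fy=10,interpolation=2))
cv2.imwrite("pics/k2.png",cv2.resize(np.load("k_side.npy")[210:260,300:360],None,fx=10,fy=10,interpolation=2))
E
```

```text
(no output)
```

View pics/k1.png

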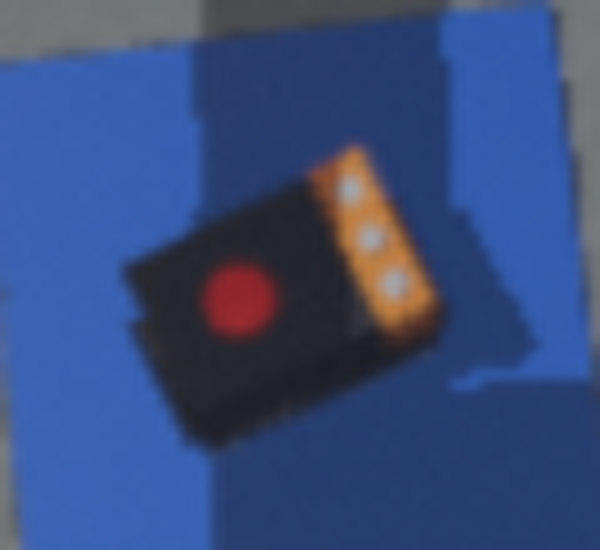

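View pics/k2.png

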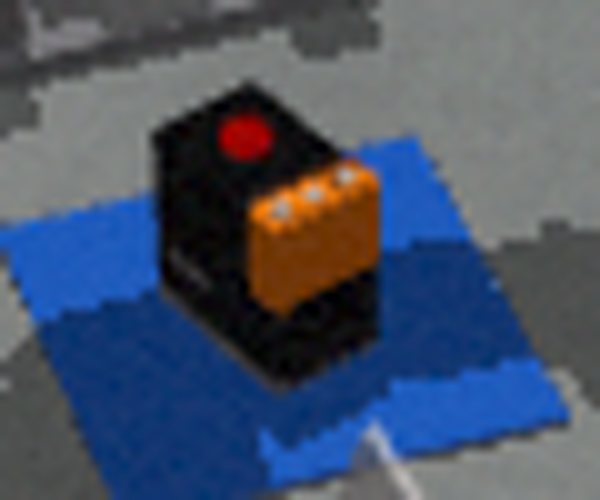

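```bash
python3 - <<'E'
from h import *
np.set_printoptions(precision=4,suppress=True)
z=.064;M=[[-.028,.018,z],[.028,.018,z],[.028,-.018,z],[-.028,-.018,z]]
t=("top",M,cr([(127,268),(357,146),(438,300),(192,408)],10,(265,195)))
s=("side",[[-.028,.018,z],[-.028,-.018,z],[.028,.018,z],[.028,-.018,z],[.028,-.018,.004],[-.028,-.018,.004]],cr([(252,82),(155,130),(381,170),(250,208),(285,388),(165,290)],10,(300,210)))
for o in([t],[s],[t,s]):
    x,r=fit(o,[.567,-.01,-1.1]);print(x,r.reshape(-1,2).round(1).tolist())
E
```

```text
[ 0.5695 -0.0117 -1.0976] [[-0.6, -0.5], [0.4, 0.0], [-0.2, -0.2], [0.3, 0.8]]
[ 0.5682 -0.0055 -1.0876] [[0.2, -0.9], [-0.3, -0.5], [-0.0, 0.2], [2.7, 1.8], [-0.4, 0.2], [-0.6, -0.2]]
[ 0.5687 -0.0102 -1.0998] [[-1.3, -0.2], [-0.3, 0.4], [-0.9, 0.2], [-0.4, 1.1], [0.8, 0.1], [0.2, 0.4], [0.4, 1.3], [3.1, 2.9], [-0.0, 1.3], [-0.1, 0.7]]
```

Emit:
step_arm:
  motion:
    - [[0,0,-5,0.05,0,0,85],[0,-3,-20,0.18,0,0,85],[0,-6,-45,0.32,0,0,85],[0,-9,-70,0.46,0,0,85],[0,-12,-95,0.6,0,0,85],[0,-15,-120,0.74,0,0,85],[0,-18,-145,0.88,0,0,85],[0,-21,-160,1.02,0,0,85]]

```text
time: 12.3
tool_pos: [0.5654, -0.0123, 0.0988]
tcp_rot: [0.68, 0.196, 0.679, -0.196]
ft_force: [-0.6, 0.0, -0.2]
width: 0.0847
```

Emit:
step_arm:
  motion:
    - [[0,0,0,0.14,0,0,85],[0,0,0,0.28,0,0,85],[0,0,0,0.42,0,0,85],[0,0,0,0.54,0,0,85],[0,0,0,0.55,0,0,85],[0,0,0,0.55,0,0,85]]

```text
time: 12.9
tool_pos: [0.567, -0.0115, 0.0985]
tcp_rot: [0.603, 0.37, 0.602, -0.37]
ft_force: [0.3, 0.5, 0.2]
width: 0.0853
```

```bash
python3 - <<'E'
from h import *
delta([.5686,-.0105,-.011],tooldown(-1.10))
show("m1")
E
```

```text
t 12.9 pos [ 0.567  -0.0115  0.0985] w 85.3 F [0.3 0.5 0.2] q [-0.16  0.19  1.6  -0.    1.36  0.95]
shift mm [109.5   1.8  -0.2] turn [-0.002  0.    -0.   ]
side off 275 170
top off 241 176
```

View pics/m1_side.png

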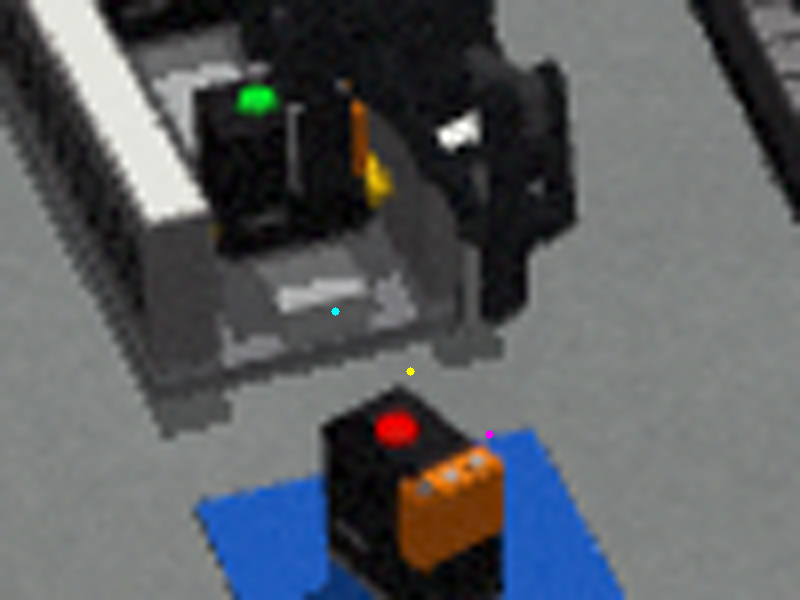

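Emit:
step_arm:
  motion:
    - [[10,1.8,0,0,0,0,85],[30,1.8,0,0,0,0,85],[50,1.8,0,0,0,0,85],[70,1.8,0,0,0,0,85],[90,1.8,0,0,0,0,85],[104,1.8,0,0,0,0,80],[109,1.8,0,0,0,0,75],[109,1.8,0,0,0,0,72]]

```text
time: 13.8
tool_pos: [0.5689, -0.0103, -0.0116]
tcp_rot: [0.602, 0.371, 0.602, -0.371]
ft_force: [0.4, 0.3, 1.1]
width: 0.072
```

```bash
python3 - <<'E'
from h import *
show("m2")
delta([.5686,-.0105,-.011],tooldown(-1.10))
E
```

```text
side off 277 200
top off 243 183
t 13.9 pos [ 0.5696 -0.0104 -0.0103] w 72.0 F [ 0.3 -0.2  0.4] q [-0.15  0.29  1.7  -0.    1.14  0.95]
shift mm [ 0.7 -0.9 -0.4] turn [-0.005  0.001 -0.001]
```

View pics/m2_side.png

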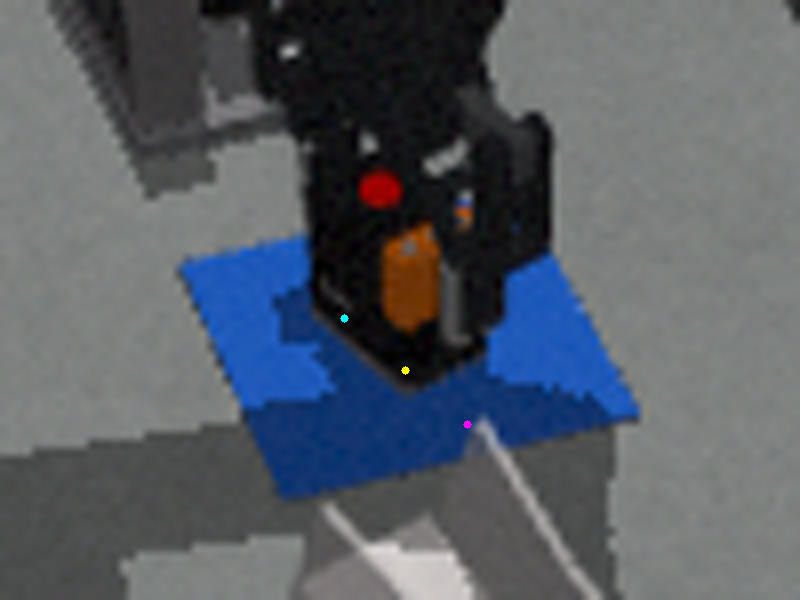

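View pics/m2_top.png

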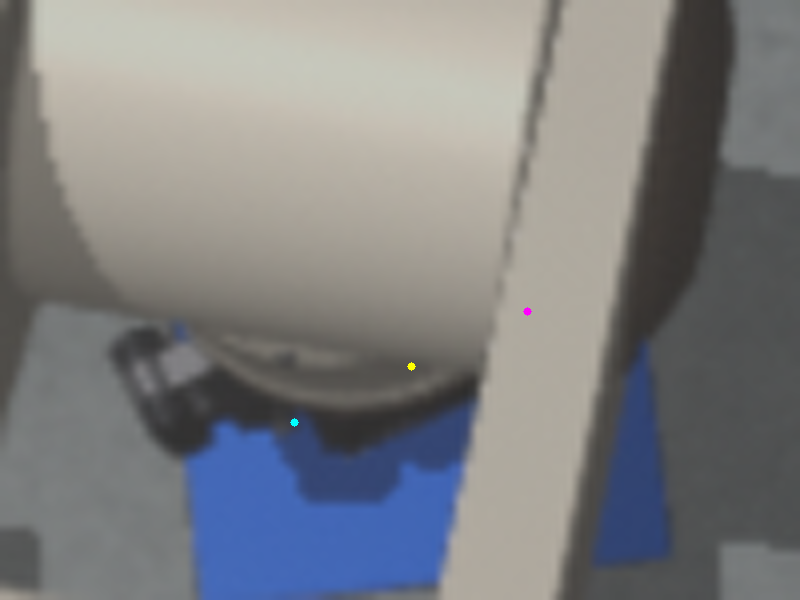

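Emit:
step_arm:
  motion:
    - [[0,-0.9,0,0,0,0,66],[0,-0.9,0,0,0,0,60],[0,-0.9,0,0,0,0,56],[0,-0.9,0,0,0,0,50],[0,-0.9,0,0,0,0,46],[0,-0.9,0,0,0,0,46]]
  grip_force: 60

```text
time: 14.5
tool_pos: [0.5687, -0.0108, -0.0103]
tcp_rot: [0.602, 0.371, 0.602, -0.371]
ft_force: [-0.6, -0.5, 5.9]
width: 0.0551
```

```bash
python3 - <<'E'
from h import *
show("m3")
delta([.5686,-.0105,.05],tooldown(-1.10))
E
```

```text
side off 277 200
top off 244 183
t 14.6 pos [ 0.5688 -0.0108 -0.0103] w 55.6 F [-1.1 -0.1  6. ] q [-0.15  0.29  1.7  -0.    1.14  0.95]
shift mm [-60.3   0.1  -0.3] turn [-0.005  0.001 -0.001]
```

View pics/m3_side.png

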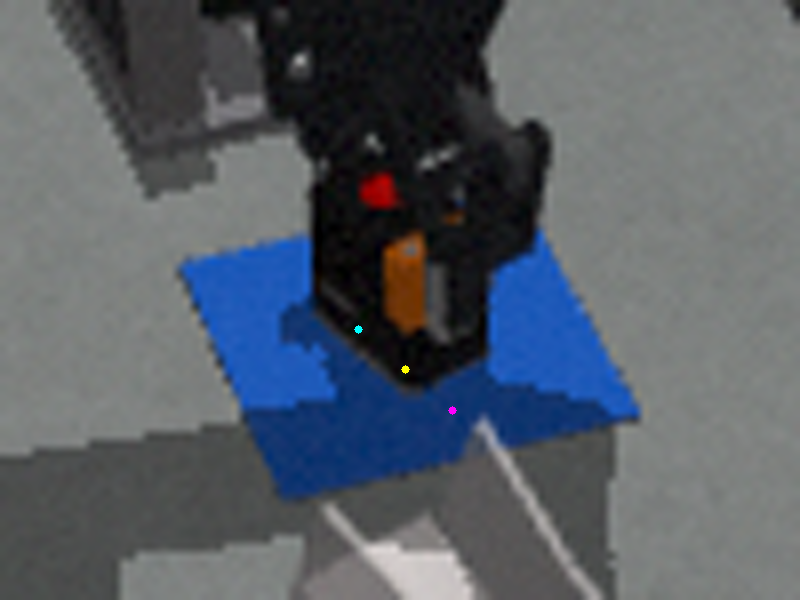

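Emit:
step_arm:
  motion:
    - [[-3,0,0,0,0,0,46],[-12,0,0,0,0,0,46],[-32,0,0,0,0,0,46],[-62,0,0,0,0,0,46],[-95,0,0,0,0,0,46],[-125,0,0,0,0,0,46],[-140,0,0,0,0,0,46],[-140,0,0,0,0,0,46]]

```text
time: 15.4
tool_pos: [0.5692, -0.0109, 0.131]
tcp_rot: [0.603, 0.371, 0.601, -0.371]
ft_force: [0.2, -0.7, -2.5]
width: 0.0553
```

```bash
cat >> h.py <<'E'
O=np.array([.5438,-.2305,.066]);YAW=-1.106
LR=rz(YAW)@np.array([[c20,0,s20],[0,1,0],[-s20,0,c20]])  # columns lane x,y,z
TR=np.stack([-LR[:,2],np.cross(LR[:,0],-LR[:,2]),LR[:,0]],1)
def tl(x,y,z): return O+LR@np.array([x,y,z-.0143])
E
python3 - <<'E'
from h import *
print(LR)
delta(tl(-.005,0,.08),TR)
E
```

```text
[[ 0.42120852  0.89391288  0.15330736]
 [-0.84000334  0.44824074 -0.30573621]
 [-0.34202014  0.          0.93969262]]
t 15.4 pos [ 0.5692 -0.0109  0.131 ] w 55.3 F [ 0.2 -0.7 -2.5] q [-0.15  0.17  1.55 -0.    1.42  0.95]
shift mm [   1.6 -121.4  202.6] turn [ 0.001  0.351 -0.002]
```

Emit:
step_arm:
  motion:
    - [[-3,-6,10,0,0.02,0,46],[-8,-22,36,0,0.06,0,46],[-12,-42,70,0,0.12,0,46],[-12,-62,104,0,0.18,0,46],[-12,-82,138,0,0.24,0,46],[-10,-102,170,0,0.3,0,46],[-6,-116,193,0,0.34,0,46],[-4,-121,202,0,0.351,0,46]]

```text
time: 16.2
tool_pos: [0.5498, -0.2483, 0.1296]
tcp_rot: [0.485, 0.431, 0.699, -0.301]
ft_force: [-0.4, -0.5, -3.0]
width: 0.0557
```

Emit:
step_arm:
  motion:
    - [[0,0,0,0,0,0,46],[0,0,0,0,0,0,46]]

```text
time: 16.4
tool_pos: [0.5509, -0.2447, 0.1321]
tcp_rot: [0.487, 0.43, 0.698, -0.301]
ft_force: [-0.7, 0.4, -2.2]
width: 0.0553
```

```bash
python3 - <<'E'
from h import *
delta(tl(-.005,0,.08),TR)
s=get_state()
x,y,z=LR.T@(s["tool_pos"]-O)
M=np.array([[a,b,.0] for a,b in((-.028,.018),(-.028,-.018),(.028,-.018),(.028,.018))])+[x,y,z+.0143]
for c in C:
    im=read_camera(c)["pixels"][:,:,::-1].copy()
    a,b=(345,160) if c=="top" else (295,240)
    big=cv2.resize(im[b:b+100,a:a+130],None,fx=6,fy=6,interpolation=2)
    cv2.imwrite(f"pics/n_{c}.png",big)
    for P,col in((M,(0,255,255)),(M+[0,0,.06],(0,255,0))):
        u=((proj(c,P@LR.T+O)-[a,b]+.5)*6).astype(int); cv2.polylines(big,[u],True,col,1)
    for k in((-.042,.027,.056),(-.042,-.027,.056),(.008,.021,.056),(.008,-.021,.056)):
        u=((proj(c,[O+LR@k])[0]-[a,b]+.5)*6).astype(int); cv2.circle(big,tuple(u),3,(255,0,255),-1)
    cv2.imwrite(f"pics/n_{c}.png",big)
E
```

```text
t 16.4 pos [ 0.5509 -0.2447  0.1321] w 55.3 F [-0.7  0.4 -2.2] q [-0.64  0.45  1.22  0.16  1.78  0.47]
shift mm [1.9 0.  2.7] turn [ 0.001 -0.003  0.001]
```

View pics/n_side.png

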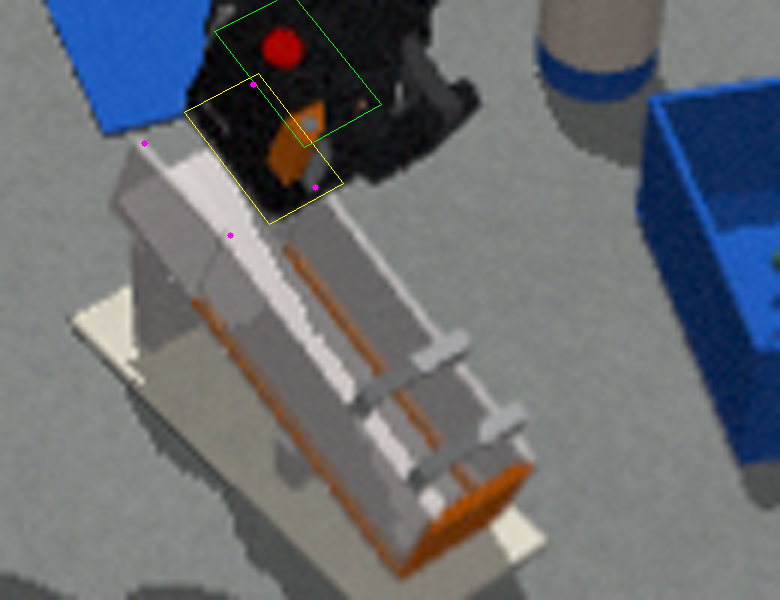

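View pics/n_top.png

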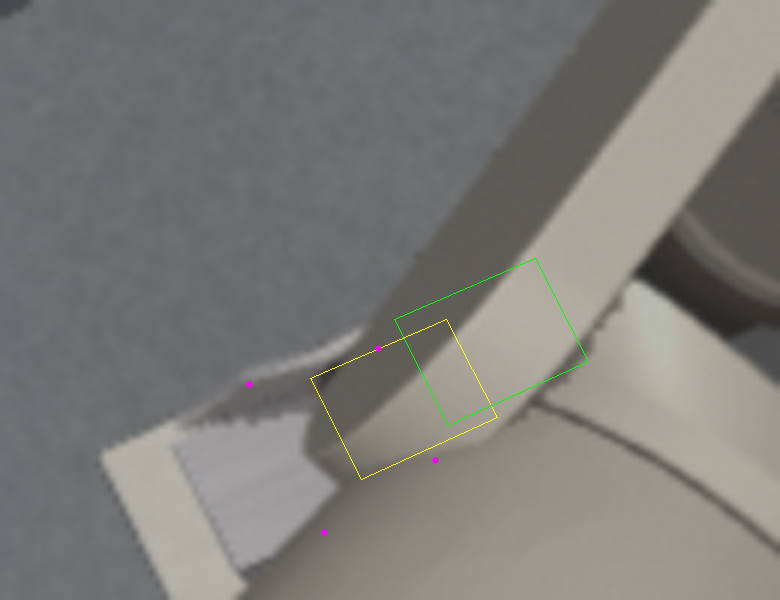

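Emit:
step_arm:
  motion:
    - [[4,0,1,0,-0.003,0,46],[12,0,1,0,-0.003,0,46],[20,0,1,0,-0.003,0,46],[26,0,1,0,-0.003,0,46],[30,0,1,0,-0.003,0,46],[34,0,1,0,-0.003,0,46],[36,0,1,0,-0.003,0,46],[36,0,1,0,-0.003,0,46]]

```text
time: 17.3
tool_pos: [0.5457, -0.2353, 0.0987]
tcp_rot: [0.488, 0.43, 0.697, -0.301]
ft_force: [-0.1, -0.8, -2.7]
width: 0.0553
```

```bash
python3 - <<'E'
from h import *
delta(tl(-.006,0,.0),TR)
for c in("side",):
    im=read_camera(c)["pixels"][:,:,::-1].copy()
    a,b=(310,235)
    cv2.imwrite(f"pics/o_{c}.png",cv2.resize(im[b:b+75,a:a+75],None,fx=8,fy=8,interpolation=2))
E
```

```text
t 17.3 pos [ 0.5457 -0.2353  0.0987] w 55.3 F [-0.1 -0.8 -2.7] q [-0.63  0.45  1.29  0.16  1.71  0.47]
shift mm [46.8  0.5  0.3] turn [0.001 0.001 0.   ]
```

View pics/o_side.png

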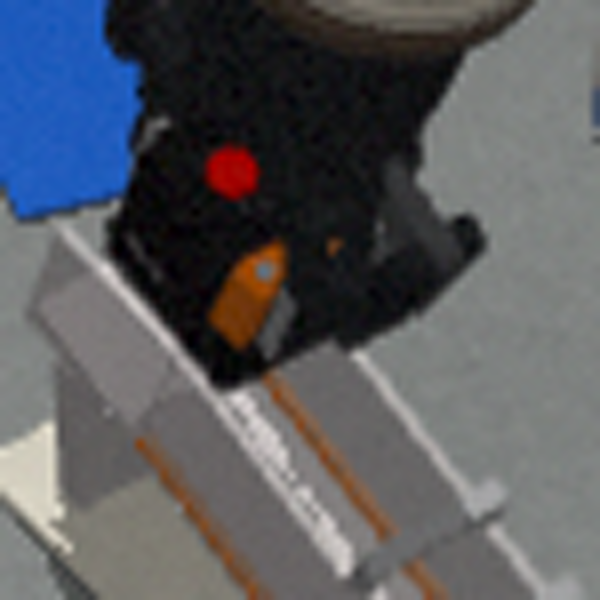

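Emit:
step_arm:
  motion:
    - [[5,0.5,0,0,0,0,46],[10,0.5,0,0,0,0,46],[15,0.5,0,0,0,0,46],[20,0.5,0,0,0,0,46],[24,0.5,0,0,0,0,46],[24,0.5,0,0,0,0,46]]

```text
time: 17.95
tool_pos: [0.5423, -0.2275, 0.0757]
tcp_rot: [0.488, 0.43, 0.697, -0.301]
ft_force: [-0.3, -0.6, -3.3]
width: 0.0554
```

Emit:
step_arm:
  motion:
    - [[5,0,0,0,0,0,46],[10,0,0,0,0,0,46],[14,0,0,0,0,0,46],[17,0,0,0,0,0,46],[19,0,0,0,0,0,46],[19,0,0,0,0,0,46]]

```text
time: 18.55
tool_pos: [0.5396, -0.2219, 0.0582]
tcp_rot: [0.488, 0.43, 0.697, -0.301]
ft_force: [0.8, 1.4, -1.8]
width: 0.0558
```

```bash
python3 - <<'E'
from h import *
delta(tl(-.006,0,.0),TR)
for c in("side",):
    im=read_camera(c)["pixels"][:,:,::-1].copy()
    a,b=(310,235)
    cv2.imwrite(f"pics/p_{c}.png",cv2.resize(im[b:b+75,a:a+75],None,fx=8,fy=8,interpolation=2))
E
```

```text
t 18.55 pos [ 0.5396 -0.2219  0.0582] w 55.8 F [ 0.8  1.4 -1.8] q [-0.62  0.46  1.37  0.16  1.62  0.47]
shift mm [ 3.7 -0.1  0.3] turn [0.001 0.001 0.001]
```

View pics/p_side.png

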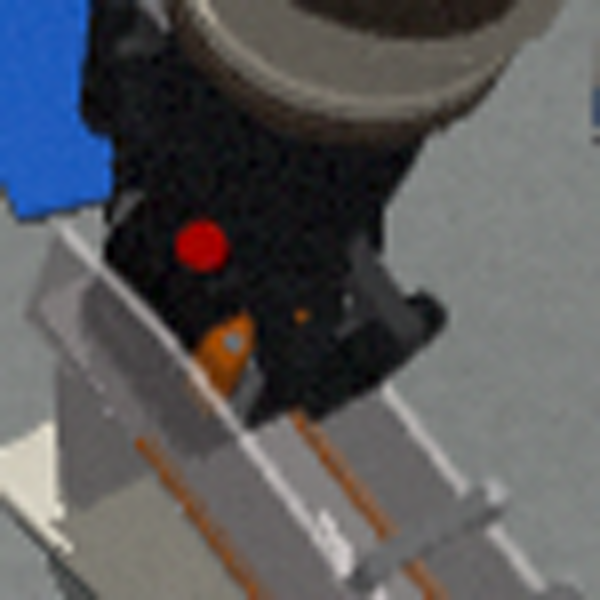

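Emit:
step_arm:
  motion:
    - [[1,0,0,0,0,0,46],[2,0,0,0,0,0,46],[2.5,0,0,0,0,0,46],[2.5,0,0,0,0,0,46]]

```text
time: 19.0
tool_pos: [0.5393, -0.2213, 0.056]
tcp_rot: [0.489, 0.43, 0.697, -0.301]
ft_force: [0.5, -0.2, -2.1]
width: 0.0556
```

Emit:
step_arm:
  motion:
    - [[0.6,0,0,0,0,0,46],[1.2,0,0,0,0,0,46],[1.2,0,0,0,0,0,46]]

```text
time: 19.3
tool_pos: [0.5391, -0.2209, 0.0549]
tcp_rot: [0.489, 0.43, 0.697, -0.301]
ft_force: [1.0, -0.2, -2.4]
width: 0.0554
```

Emit:
step_arm:
  motion:
    - [[0.6,0,0,0,0,0,46],[1.2,0,0,0,0,0,46],[1.2,0,0,0,0,0,46]]

```text
time: 19.6
tool_pos: [0.5393, -0.2209, 0.0546]
tcp_rot: [0.489, 0.43, 0.697, -0.301]
ft_force: [0.9, -1.7, 5.9]
width: 0.0552
```

Emit:
step_arm:
  motion:
    - [[0.6,0,0,0,0,0,46],[1.0,0,0,0,0,0,46],[1.0,0,0,0,0,0,46]]

```text
time: 19.9
tool_pos: [0.5396, -0.221, 0.0545]
tcp_rot: [0.49, 0.43, 0.696, -0.301]
ft_force: [1.2, -5.0, 14.1]
width: 0.0553
```

Emit:
step_arm:
  motion:
    - [[-1.2,0,0,0,0,0,58],[-1.2,0,0,0,0,0,62],[-1.2,0,0,0,0,0,66],[-1.2,0,0,0,0,0,70],[-1.2,0,0,0,0,0,70],[-1.2,0,0,0,0,0,70]]

```text
time: 20.5
tool_pos: [0.5389, -0.2206, 0.0539]
tcp_rot: [0.489, 0.43, 0.697, -0.301]
ft_force: [0.4, -0.7, -0.2]
width: 0.0704
```

```bash
python3 - <<'E'
from h import *
delta(tl(-.006,0,.0),TR)
for c in("side",):
    im=read_camera(c)["pixels"][:,:,::-1].copy()
    a,b=(310,235)
    cv2.imwrite(f"pics/q_{c}.png",cv2.resize(im[b:b+75,a:a+75],None,fx=8,fy=8,interpolation=2))
E
```

```text
t 20.5 pos [ 0.5389 -0.2206  0.0539] w 70.4 F [ 0.4 -0.7 -0.2] q [-0.62  0.46  1.38  0.16  1.62  0.47]
shift mm [-0.9 -0.1  0.3] turn [0.001 0.001 0.001]
```

View pics/q_side.png

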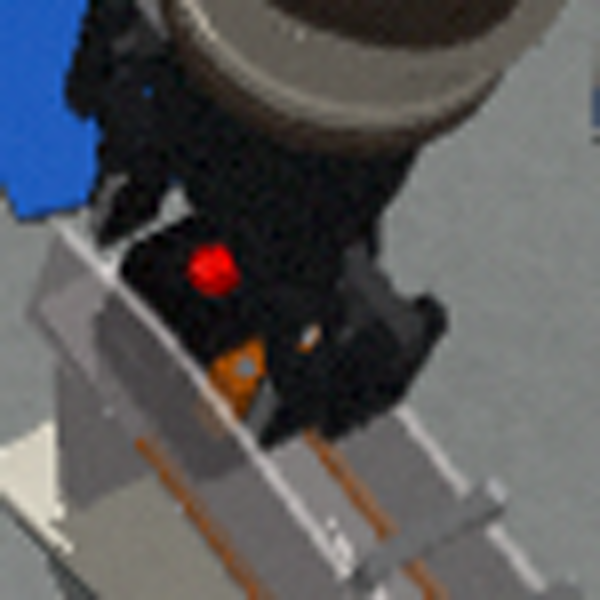

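Emit:
step_arm:
  motion:
    - [[-3,0,0,0,0,0,74],[-8,0,0,0,0,0,76],[-14,0,0,0,0,0,76],[-20,0,0,0,0,0,76],[-26,0,0,0,0,0,76],[-30,0,0,0,0,0,76]]

```text
time: 21.15
tool_pos: [0.5438, -0.2301, 0.083]
tcp_rot: [0.489, 0.43, 0.697, -0.301]
ft_force: [0.5, 0.9, 0.6]
width: 0.076
```

```bash
python3 - <<'E'
from h import *
delta(tl(-.006,0,.0),TR)
for c in("side",):
    im=read_camera(c)["pixels"][:,:,::-1].copy()
    a,b=(310,235)
    cv2.imwrite(f"pics/r_{c}.png",cv2.resize(im[b:b+75,a:a+75],None,fx=8,fy=8,interpolation=2))
E
```

```text
t 21.15 pos [ 0.5438 -0.2301  0.083 ] w 76.0 F [0.5 0.9 0.6] q [-0.63  0.45  1.32  0.16  1.67  0.47]
shift mm [30.1 -0.2  0.1] turn [0.001 0.002 0.   ]
```

View pics/r_side.png

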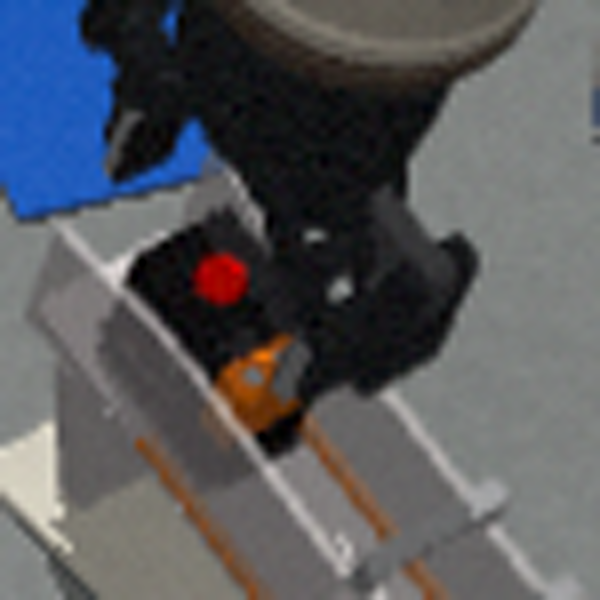

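Emit:
step_arm:
  motion:
    - [[-15,0,0,0,0,0,80],[-35,0,0,0,0,0,84],[-60,0,0,0,0,0,84],[-80,0,0,0,0,0,84],[-90,0,0,0,0,0,84],[-90,0,0,0,0,0,84]]

```text
time: 21.8
tool_pos: [0.5578, -0.2578, 0.1681]
tcp_rot: [0.489, 0.43, 0.696, -0.301]
ft_force: [0.2, 0.6, 0.1]
width: 0.0838
```

```bash
python3 - <<'E'
from h import *
delta([.5,-.05,.3],tooldown(-1.1))
im=read_camera("side")["pixels"][:,:,::-1].copy()
a,b=(300,240)
cv2.imwrite(f"pics/t_side.png",cv2.resize(im[b:b+100,a:a+100],None,fx=6,fy=6,interpolation=2))
E
```

```text
t 21.8 pos [ 0.5578 -0.2578  0.1681] w 83.8 F [0.2 0.6 0.1] q [-0.65  0.46  1.14  0.16  1.85  0.48]
shift mm [ -52.3   41.7 -243.8] turn [-0.005 -0.346 -0.002]
```

View pics/t_side.png

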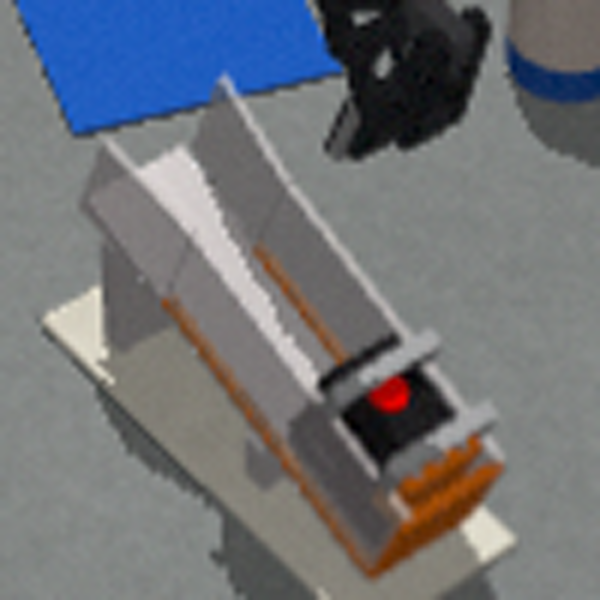

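Emit:
step_arm:
  motion:
    - [[-30,0,-10,0,0,0,84],[-60,0,-40,0,0,0,84],[-80,0,-80,0,0,0,84],[-90,0,-120,0,0,0,84],[-100,0,-160,0,0,0,84],[-100,0,-200,0,0,0,84],[-100,0,-240,0,0,0,84],[-100,0,-240,0,0,0,84]]

```text
time: 22.65
tool_pos: [0.4698, -0.0829, 0.3447]
tcp_rot: [0.49, 0.429, 0.697, -0.3]
ft_force: [-0.5, 0.1, 1.0]
width: 0.084
```

```bash
python3 - <<'E'
from h import *
for c in C:
    im=read_camera(c)["pixels"][:,:,::-1].copy()
    cv2.imwrite(f"pics/z_{c}.png",im)
    a,b=(395,180) if c=="top" else (335,270)
    big=cv2.resize(im[b:b+70,a:a+90],None,fx=8,fy=8,interpolation=2)
    for k,col in(((.142,0,.03),(255,0,255)),((.110-.028,.018,.06),(0,255,0)),((.110-.028,-.018,.06),(0,255,0)),((.138,.018,.06),(0,255,0)),((.138,-.018,.06),(0,255,0))):
        u=((proj(c,[O+LR@np.array(k)])[0]-[a,b]+.5)*8).astype(int); cv2.circle(big,tuple(u),4,col,-1)
    cv2.imwrite(f"pics/zz_{c}.png",big)
delta([.5,-.05,.3],tooldown(-1.1))
E
```

```text
t 22.75 pos [ 0.471  -0.0854  0.3424] w 83.7 F [ 0.3 -0.2 -0.3] q [-0.49  0.11  1.23  0.23  2.07  0.69]
shift mm [46.2 41.8 -3.1] turn [-0.004 -0.348 -0.001]
```

View pics/z_top.png

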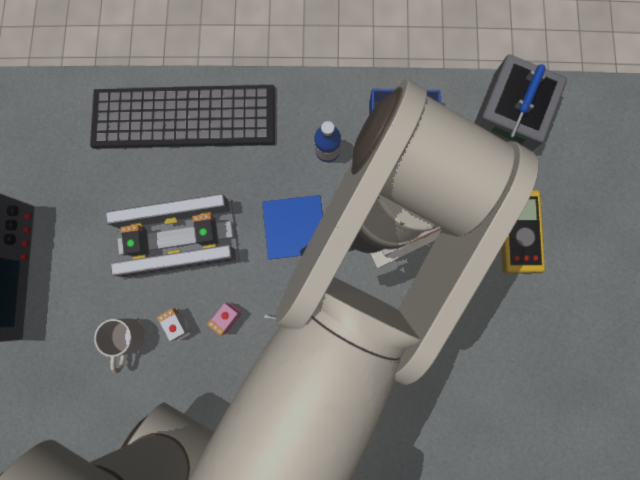

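View pics/z_side.png

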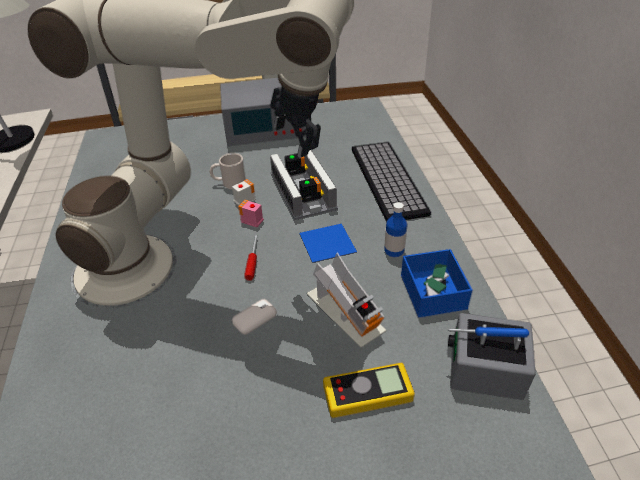

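View pics/zz_top.png

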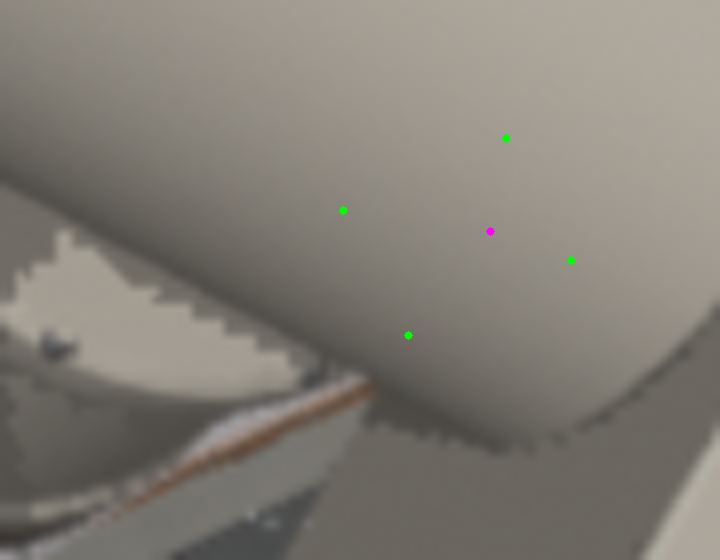

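View pics/zz_side.png

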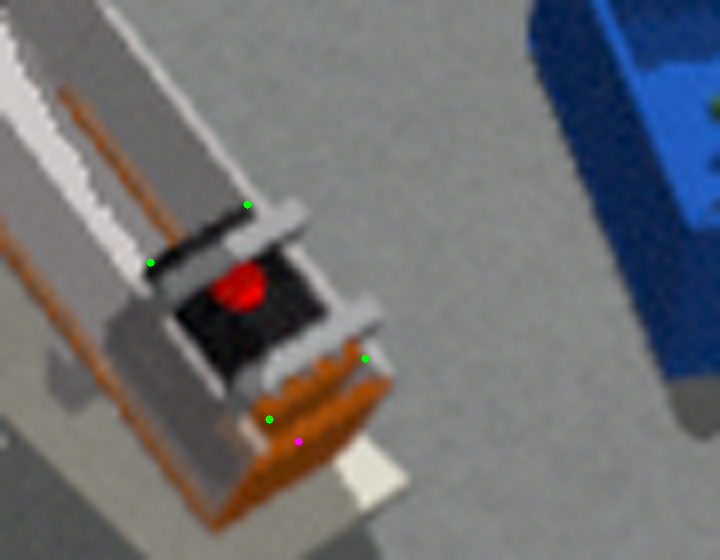

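Emit:
step_arm:
  motion:
    - [[0,0,0,0,0,0,84],[0,0,0,0,0,0,84],[0,0,0,0,0,0,84]]

```text
time: 23.05
tool_pos: [0.4716, -0.0866, 0.3419]
tcp_rot: [0.488, 0.43, 0.697, -0.302]
ft_force: [0.4, -0.4, -1.0]
width: 0.0843
```

```bash
python3 -c "
from station import *
print(get_state()['time'],close_job())"
```

```text
the job is handed in; nothing more can be done
23.05 None
```

The job is done and handed in at about 23 s of the 61 s. I pulled the red-lamp module straight up off the rail and stood it upright on the blue mat, where I let it go. I then took it again by its end faces and fed it into the chute orange end downhill. It slid under both bars to the stop.

- **Last checks:** In the final side picture the module's top corners lie on the positions predicted for it being home. Both green modules are still on the rail, the other things on the bench look unmoved, and the gripper is touching nothing.
- **Not checked from above:** The arm hid the low end of the chute from the top camera, so that position rests on the side view alone.
- **Forces:** The strongest wrist force I read was about 15 N, when the module touched the chute floor. Readings came only at the end of each move, so I did not see the peak during the pull off the catches.
- **Disagreement found:** The side camera showed the fingertips about 36 mm behind the reported TCP, along the tool. I set the grip heights by the pictures and by contact force. The contact heights on the mat and on the chute floor agreed with that to about 1 mm.

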